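# Register a plinth blank in the drilling jig

### The job

Get the dark plinth blank ready for drilling: clear the stray wood offcut out of the drilling jig into the scrap tray, slide the blank along the jig's bed, without lifting it, until it sits square and fully home against both the long fence and the end stop, and lock it there by swinging the cam lever fully closed. The lever may have been left part-closed, so that it has to be opened before the blank can pass the cam. Leave the other things on the bench where they are.

Things in the scene. Friction and masses are not known exactly. Their poses are not given: they have to be found in the camera images.
- corner (a point): Reference corner of the fixed drilling jig: the point on top of the plywood bed where the line of the fence's inner face meets the line of the end stop's. x points square into the fence, y along the fence to the end stop, z up; the blank belongs on its -x, -y side. A blank that is home has its origin at x -50, y -65, z 0 mm. Bed: x -205 to 22, y -405 to 30 mm, its top 18 mm above the bench.
- stop (a point): Middle of the end stop's inner face, at bed level, axes as corner. The end stop is a hardwood block 82 mm along x, 22 mm thick, 24 mm high above the bed. The hardwood fence, 30 mm high above the bed and 22 mm thick, runs along the bed's whole far side, its inner face at x = 0 of corner. The -y end of the bed is open and the blank slides in from there.
- bush (a point): Top of the drill bush, 47 mm above the bed. The bush (18 mm across) sits in a fixed steel arm, 28 mm wide along the fence and 8 mm thick, bolted on the fence and reaching 60 mm out from its face over the bed, its underside 30 mm above the bed. The blank slides beneath it; grippers must keep clear of it. Axes as corner.
- plinth: Dark wooden plinth blank, lying askew (up to 32 degrees) on the open half of the bed. Origin: middle of its underside. Its square-edged foot is 100 mm along its own x, 130 mm along its own y, 16 mm high; a step 6 mm in from every edge rises 8 mm more (24 mm in all). When home, its axes lie along those of corner. About 0.2 kg; too wide to grip, meant to be pushed.
- offcut_mid (a point): Middle of the stray offcut, a pale wood block 48 mm along its own x, 26 mm along its own y, 20 mm high, lying flat on the bed between the blank and the end stop, at any angle up to 70 degrees; it can be gripped across its 26 mm. About 20 g.
- tray: Scrap tray: a loose open aluminium tray 150 x 110 x 45 mm (own x, y, z), walls and floor 3 to 5 mm, standing on the bench to the left or right of the jig. Origin: middle of its underside.
- cam (a joint): Cam lever angle, rad: 0 fully open, growing counter-clockwise from above, fully closed at about 1.8 (end of travel 1.9). The cam, a wooden disc 44 mm across, 16 mm high, 10 mm off-centre, bears on a blank that is home from about 1.25 on. Below 0.3 it leaves the blank 7 mm or more to pass, above 1.1 none. Stays where left; friction 0.15 N m, about 0.5 when squeezing.
- cam_knob (a point): Centre of the black ball knob, 28 mm across, at the end of the cam lever; 40 mm above the bed, 82 mm from the pivot. It swings level about cam_pivot; it can be gripped from above or pushed sideways.
- cam_pivot (a point): Point on the cam lever's vertical pivot axis at the height of the knob's centre (40 mm above the bed).
- brush_jar: Bystander: jar of brushes, 74 mm across, 155 mm high with the brushes, on the other side of the jig from the tray. Origin: middle of its underside.
- tub: Bystander: white tub with a lid, 76 mm across and 75 mm high, on the bench beyond the fence. Origin: middle of its underside.
- screwdriver: Bystander: screwdriver 190 mm long, its wooden handle about 25 mm thick, lying on the bench between the robot and the jig, along the jig's near edge. Origin: middle of its length, on the bench.

How it is judged:
At the end, for the whole second after the job is handed in: The blank lies flat on the bed, at rest, within 2 mm of touching the fence and the end stop and square to them within 1.4 degrees; the cam lever is closed beyond 1.5 rad, squeezing the blank; the offcut lies in the scrap tray (x of plinth in the frame of corner between -0.052 and -0.047 m and y of plinth in the frame of corner between -0.067 and -0.062 m and z of plinth in the frame of corner below 0.003 m and angle between the y axis of plinth and the y axis of corner, either way round below 0.025 rad and value of joint cam above 1.5 rad and linear speed of plinth below 0.01 m/s and x of offcut_mid in the frame of tray between -0.075 and 0.075 m and y of offcut_mid in the frame of tray between -0.055 and 0.055 m and z of offcut_mid in the frame of tray below 0.04 m).
It fails at once if the plinth blank is lifted off the bed instead of being slid (z of plinth in the frame of corner above 0.012 m).
It fails at once if the brush jar is shifted or knocked over (distance of brush_jar from where it was at the start of the episode above 0.02 m).
It fails at once if the tub is shifted or knocked over (distance of tub from where it was at the start of the episode above 0.02 m).
It fails at once if the screwdriver is shifted (distance of screwdriver from where it was at the start of the episode above 0.02 m).
It also fails if it takes over 70 s, if anything falls off the work surface, if the arm or the gripper's body presses on something with over 40 N, if the wrist force passes 120 N, or if a joint passes its speed limit or range.

### The arm

A 7-joint arm with a two-finger parallel gripper is mounted at the origin on the work surface. World frame = base frame: x ahead of the robot, y to its left, z up, the work surface at z = 0. Lengths are in m, angles in rad, forces in N, time in s.
With the tool pointing down it reaches from about 0.425 to 0.925 m from the base axis. Payload 6.8 kg.
Tool frame: the origin (TCP) lies on the mounting face of the last link; the fingertips stand 173 mm ahead of it and the grasp point (between the pads) lies 155 mm ahead of it; y points along the fingers, x is the direction in which the jaws open and shut, and the axes are right-handed (so a half turn about y gives the same grasp; the last joint's range is limited). The gripper opens to 85 mm and grips with 20 to 120 N. Pads are 22 mm wide; open, the fingers measure 114 mm over their backs; the gripper's body (76 mm by 85 mm) begins 54 mm behind the grasp point. The pads swing forward as they close: fully open they stand 13 mm farther back than shut.
Start: joints at [1.146, 0.477, 0.022, 1.555, -0.011, 1.109, -0.083], TCP at [0.21, -0.641, 0.405] pointing down, gripper open.
Joint ranges: [-2.96, 2.96], [-0.34, 2.1], [-1.41, 1.46], [0.24, 2.44], [-1.37, 4.51], [0.17, 1.92], [-2.96, 2.96]. Speed limits (rad/s): [2.39, 2.39, 3.14, 3.14, 3.14, 3.14, 3.14].

### API

Orientations are given as a rotation vector (axis times angle).
In Python, from bench import r gives the robot as it stands.
- The arm moves only by the tool step_arm, never from a script. Its arguments are lists of equal length, an entry for each row: "xyz": the shift along the tool's x, y, z scaled (see below), a list of three; "rotation": the turn, a rotation vector about the tool's x, y, z scaled (see below), a list of three. A call has 1 to 20 rows; each row is the pose to reach, as a shift and turn from the pose measured when the call began, along the tool's axes at that moment; what a row does not reach only later rows make up. The controller multiplies each number of a shift by 30 cm and each number of a turn by 90 degrees. A row lasts 1/8 s, in which the tool goes at most 62.5 mm and 10.7 degrees, less where a joint would pass 70% of its speed; a pose out of reach is approached as far as the arm can. A call with a number of a shift or a turn outside -1 to 1 is refused whole. A call with a gripper value outside its range is refused whole. "grip" is the closure, from 0 (fully open) to 1 (shut), set as the call begins (left out, the last holds). The fingers move at their own pace and stop on an object; "force" is the grip in N (left out, the last holds). Time passes only in rows, so rows that repeat a pose let the fingers close. It gives the time, the measured TCP pose, the force and the opening at its end, in the units of the state.
- r.get_obs(): the state, without advancing time (a new reading comes with each control period).
- r.grab_frame(name): name is "scene" or "top"; returns a dict with "pixels" (384x512x3 uint8, red, green, blue), "fx", "fy", "cx", "cy" (pixels), "position" and "attitude" of the camera in the world. Camera axes: x right, y down, z forward; pixel columns grow to the right and rows downward; lengths in m; the calibration is good to about 2 mm. A picture is of the moment at which its call begins. There is no depth.
- r.hand_in(): hands the job in, once; it reports no verdict.
The state is a dict: "clock": time; "joints": joint angles; "qvel": joint speeds; "tau": joint torques, N m; "tcp_pos": TCP position; "orientation": TCP orientation; "contact_force": force on the tool from outside, world axes, zero at the start; "moment": the same for the moment, N m; "grip_width": finger opening in m.
Only numpy, scipy, OpenCV 4.12 (cv2) and the standard library are available. Lean on these libraries where they do the work, as an engineer would, in place of code of your own. Each camera call takes 0.05 s, during which the arm holds its last target.

## Working session

There is one attempt and no reset: what is moved stays moved. The work goes in short steps, Python scripts to look and compute and a tool call to move; the robot and the scene stay as the last step left them, time stands still between calls to the robot, and variables do not carry over. Pictures are saved under pics/ and viewed, and the job is handed in when it is done.

Besides the shell and the picture viewer there is one more tool, called after ">>>" as a command line: name --argument value ..., lists and objects as JSON in quotes. step_arm: Moves the arm, as the interface text tells. Its arguments: {"type":"object","properties":{"xyz":{"type":"array"},"rotation":{"type":"array"},"grip":{"type":"number"},"force":{"type":"number"}},"required":["xyz","rotation"]}

```bash
ls; mkdir -p pics
python3 - <<'E'
from bench import r
import cv2,pickle
o=r.get_obs();print(o)
for n in("scene","top"):
    f=r.grab_frame(n);pickle.dump(f,open(f"pics/{n}0.pkl","wb"))
    print(n,{k:v for k,v in f.items() if k!="pixels"})
    cv2.imwrite(f"pics/{n}0.png",f["pixels"][:,:,::-1])
E
```

```text
pics
{'clock': 0.0, 'joints': array([ 1.14591365,  0.47781289,  0.02238074,  1.55645029, -0.01148074,
        1.10932442, -0.0830805 ]), 'qvel': array([-3.53421262e-04, -4.35687079e-05, -1.35840736e-03, -3.04805180e-04,
       -1.40371941e-03,  6.66752076e-04,  1.31748307e-03]), 'tau': array([-7.56933168e-04, -5.96438742e+01,  1.60780393e+00, -2.81191939e+01,
        1.24926565e-02,  9.35811287e-03, -3.12930081e-05]), 'tcp_pos': array([ 0.21016797, -0.64115551,  0.40371815]), 'orientation': array([-1.34160187,  0.97393289, -0.97126801]), 'contact_force': array([ 0.3155172 ,  0.36263606, -0.40440802]), 'moment': array([-0.01960059,  0.03280025, -0.04099433]), 'grip_width': 0.08545033749943913}
scene {'fx': 445.18434148656667, 'fy': 445.18434148656667, 'cx': 260.95735261445094, 'cy': 200.04041979460368, 'position': array([ 1.5206922 , -0.26770779,  0.90062395]), 'attitude': array([-1.92848693, -1.39143176,  0.63095192])}
top {'fx': 382.4387646660353, 'fy': 382.4387646660353, 'cx': 260.6585860627463, 'cy': 188.36531508297102, 'position': array([0.57238021, 0.03249673, 0.91828084]), 'attitude': array([-2.18603119,  2.1949818 , -0.07036147])}
```

View pics/top0.png

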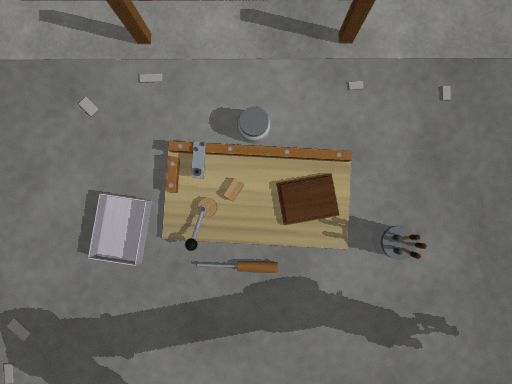

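View pics/scene0.png

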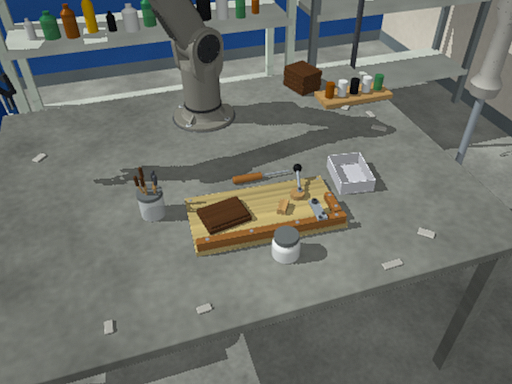

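```bash
cat > h.py <<'E'
import numpy as np,cv2,pickle
from scipy.spatial.transform import Rotation as R
def ray(f,u,v):
    d=np.array([(u-f["cx"])/f["fx"],(v-f["cy"])/f["fy"],1.]);return R.from_rotvec(f["attitude"]).apply(d)
def pt(f,u,v,z):
    d=ray(f,u,v);p=f["position"];return p+d*(z-p[2])/d[2]
def proj(f,P):
    c=R.from_rotvec(f["attitude"]).inv().apply(np.atleast_2d(P)-f["position"])
    return np.c_[f["cx"]+f["fx"]*c[:,0]/c[:,2],f["cy"]+f["fy"]*c[:,1]/c[:,2]]
def load(n): return pickle.load(open(f"pics/{n}.pkl","rb"))
E
python3 - <<'E'
from h import *
o=R.from_rotvec([-1.34160187,  0.97393289, -0.97126801]).as_matrix();print(o)
for n in("scene0","top0"):
    f=load(n);print(R.from_rotvec(f["attitude"]).as_matrix())
    im=cv2.resize(f["pixels"][:,:,::-1],None,fx=1.5,fy=1.5,interpolation=cv2.INTER_CUBIC);cv2.imwrite(f"pics/{n}_b.png",im)
E
```

```text
[[ 3.11522860e-01 -7.45525128e-04  9.50238366e-01]
 [-9.50236842e-01  1.71097382e-03  3.11523703e-01]
 [-1.85808171e-03 -9.99998258e-01 -1.75417985e-04]]
[[ 0.31485818  0.62612905 -0.71332093]
 [ 0.94913821 -0.20849153  0.23594054]
 [-0.00099215 -0.75132796 -0.65992827]]
[[-0.0041365  -0.99804051  0.06243427]
 [-0.99999014  0.00402767 -0.00186893]
 [ 0.0016138  -0.06244139 -0.99804733]]
```

Run:
```python
from h import *
f=load("top0")
im=f["pixels"][95:285,80:365,::-1];cv2.imwrite("pics/crop1.png",cv2.resize(im,None,fx=2.8,fy=2.8,interpolation=cv2.INTER_CUBIC))
f=load("scene0")
im=f["pixels"][150:270,130:390,::-1];cv2.imwrite("pics/crop2.png",cv2.resize(im,None,fx=3,fy=3,interpolation=cv2.INTER_CUBIC))
```

```text
(no output)
```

View pics/crop1.png

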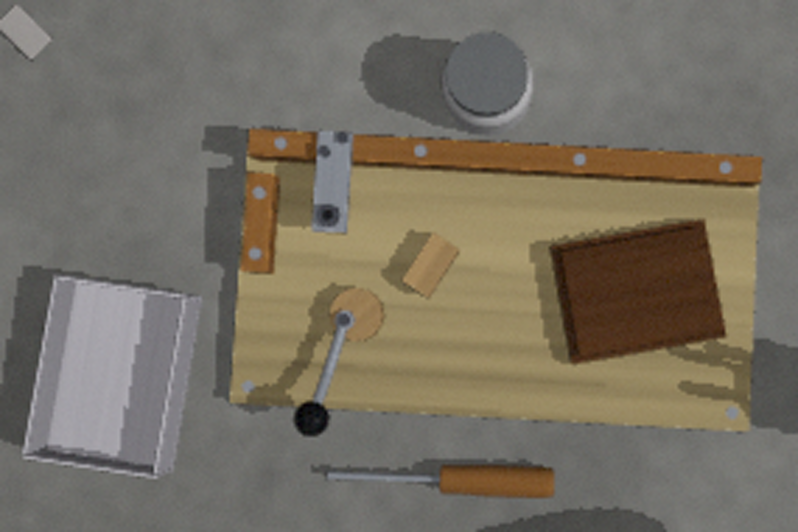

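View pics/crop2.png

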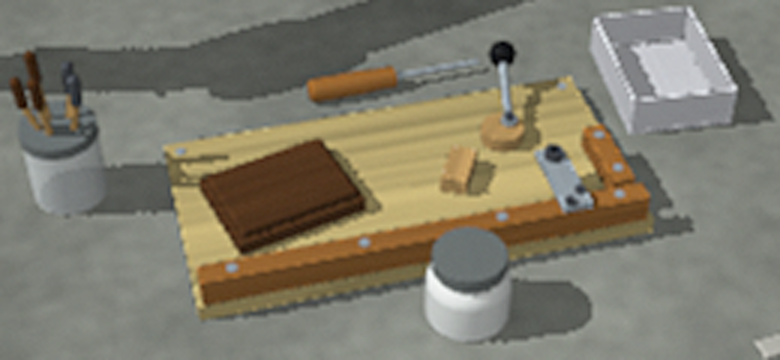

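Run:
```python
from h import *
f=load("top0");px=f["pixels"];hsv=cv2.cvtColor(px,cv2.COLOR_RGB2HSV)
for n,(u,v) in dict(plinth=(310,200),bed=(260,220),off=(232,190),cam=(211,209),fence=(260,150),traywall=(147,220),trayfl=(115,220),knob=(191,244),pale_bed=(215,170)).items():print(n,px[v,u],hsv[v,u])
m=((hsv[...,0]<14)&(hsv[...,2]<110)&(hsv[...,1]>120)).astype(np.uint8)
m[:, :270]=0;m[:160]=0;m[240:]=0
m=cv2.morphologyEx(m,cv2.MORPH_OPEN,np.ones((3,3)))
c=max(cv2.findContours(m,0,1)[0],key=cv2.contourArea);print("plinth",cv2.contourArea(c),cv2.boxPoints(cv2.minAreaRect(c)).tolist())
# bed
b=((hsv[...,0]>17)&(hsv[...,0]<30)&(hsv[...,1]>70)).astype(np.uint8)
cv2.imwrite("pics/bed.png",cv2.resize(np.hstack([b[100:280,130:370],m[100:280,130:370]])*255,None,fx=1.6,fy=1.6))
```

```text
plinth [67 41 16] [ 15 194  67]
bed [143 130  96] [ 22  84 143]
off [156 126  85] [ 17 116 156]
cam [149 123  83] [ 18 113 149]
fence [128  87  48] [ 15 159 128]
traywall [129 127 132] [132  10 132]
trayfl [165 163 170] [129  11 170]
knob [19 20 20] [90 13 20]
pale_bed [154 140 100] [ 22  89 154]
plinth 61.0 [[285.0, 213.0], [304.0, 213.0], [304.0, 220.0], [285.0, 220.0]]
```

View pics/bed.png

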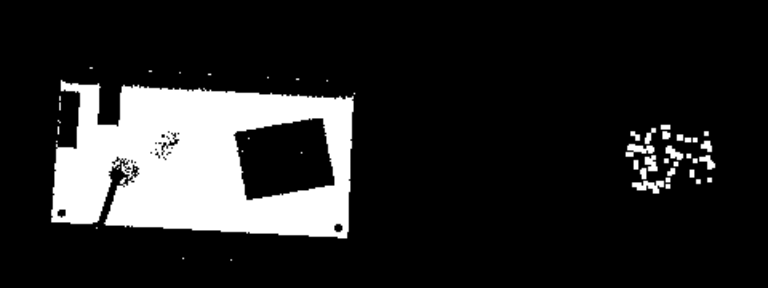

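```bash
cat > meas.py <<'E'
from h import *
f=load("top0");px=f["pixels"];hsv=cv2.cvtColor(px,cv2.COLOR_RGB2HSV)
H,S,V=[hsv[...,i].astype(int) for i in range(3)]
b=((H>=19)&(H<30)&(S>70)&(V>60)).astype(np.uint8)
b=cv2.morphologyEx(b,cv2.MORPH_OPEN,np.ones((3,3)))
bot=[(u,np.where(b[:,u])[0].max()) for u in range(210,342)]
rt=[(np.where(b[v])[0].max(),v) for v in range(165,240)]
lf=[(np.where(b[v])[0].min(),v) for v in range(195,234)]
def line(p,off):
    P=np.array([pt(f,u+off[0],v+off[1],0.018)[:2] for u,v in p],np.float32)
    l=cv2.fitLine(P,cv2.DIST_HUBER,0,.01,.01).ravel();return l
L={}
for n,p,o in(("bot",bot,(0,.5)),("rt",rt,(.5,0)),("lf",lf,(-.5,0))):
    L[n]=line(p,o);print(n,L[n],np.degrees(np.arctan2(L[n][1],L[n][0])))
def inter(a,c):
    A=np.array([[a[0],-c[0]],[a[1],-c[1]]]);t=np.linalg.solve(A,[c[2]-a[2],c[3]-a[3]]);return np.array(a[2:])+t[0]*np.array(a[:2])
p1=inter(L["bot"],L["lf"]);p2=inter(L["bot"],L["rt"]);print("corners",p1,p2,np.linalg.norm(p1-p2))
d=(p1-p2)/np.linalg.norm(p1-p2);yaw=np.arctan2(-d[0],d[1]);print("yaw",yaw)
ex=np.array([np.cos(yaw),np.sin(yaw)]);ey=np.array([-np.sin(yaw),np.cos(yaw)])
mid=(p1+p2)/2
C=mid+ex*.205+ey*.1875;print("corner",C)
def loc(P):
    q=np.asarray(P)[:2]-C;return np.array([q@ex,q@ey])
# plinth: dark mask = not bed inside
m=((V<115)&(S>110)).astype(np.uint8);m[:160]=0;m[245:]=0;m[:,:265]=0;m[:,348:]=0
m=cv2.morphologyEx(m,cv2.MORPH_CLOSE,np.ones((3,3)));m=cv2.morphologyEx(m,cv2.MORPH_OPEN,np.ones((3,3)))
c=max(cv2.findContours(m,0,1)[0],key=cv2.contourArea);bx=cv2.boxPoints(cv2.minAreaRect(c));print("plinth px",cv2.contourArea(c),bx.tolist())
for z in(.034,.042):
    q=np.array([pt(f,*p,z)[:2] for p in bx]);print(z,q.mean(0),loc(q.mean(0)),np.linalg.norm(q-np.roll(q,1,0),axis=1),[np.degrees(np.arctan2(*(q[i]-q[i-1])[::-1])) for i in range(4)])
# offcut/cam
m=((H<=18)&(S>100)&(V>120)).astype(np.uint8);m[:165]=0;m[225:]=0;m[:,:190]=0;m[:,250:]=0
m=cv2.morphologyEx(m,cv2.MORPH_CLOSE,np.ones((3,3)));m=cv2.morphologyEx(m,cv2.MORPH_OPEN,np.ones((3,3)))
for c in cv2.findContours(m,0,1)[0]:
    if cv2.contourArea(c)<60:continue
    rc=cv2.minAreaRect(c);bx=cv2.boxPoints(rc);q=np.array([pt(f,*p,.036)[:2] for p in bx])
    print("blob",cv2.contourArea(c),rc,q.mean(0),loc(q.mean(0)),np.linalg.norm(q-np.roll(q,1,0),axis=1),[np.degrees(np.arctan2(*(q[i]-q[i-1])[::-1])) for i in range(4)])
# knob
m=((V<45)&(S<90)).astype(np.uint8);m[:235]=0;m[256:]=0;m[:,:180]=0;m[:,203:]=0
c=max(cv2.findContours(m,0,1)[0],key=cv2.contourArea);k=cv2.minEnclosingCircle(c);print("knob",k,cv2.contourArea(c));K=pt(f,*k[0],.058);print(K,loc(K))
E
python3 meas.py
```

```text
bot [ 0.05828838  0.9982998   0.49725646 -0.00331982] 86.658424
rt [ 0.9983545  -0.05734349  0.59967995 -0.17641109] -3.2873433
lf [ 0.9982     -0.05997267  0.56936675  0.25983134] -3.438244
corners [0.5128196  0.26322874] [ 0.48752618 -0.1699692 ] 0.43393573
yaw -0.05832143
corner [0.7157534  0.22186187]
plinth px 2337.0 [[276.0000305175781, 182.00003051757812], [331.9459533691406, 172.67568969726562], [339.0810852050781, 215.48648071289062], [283.1351623535156, 224.81082153320312]]
0.034 [ 0.60338808 -0.07753992] [-0.09472261 -0.30544233] [0.10021261 0.13185354 0.10039579 0.13093736] [np.float64(9.058609098050164), np.float64(-80.74417847781956), np.float64(-171.46397559190518), np.float64(99.17887414287983)]
0.042 [ 0.60310755 -0.07654443] [-0.09506068 -0.30446488] [0.099306   0.13066067 0.09948752 0.12975279] [np.float64(9.058609098050168), np.float64(-80.74417847781955), np.float64(-171.46397559190518), np.float64(99.17887414287985)]
blob 173.0 ((208.2842559814453, 206.3253173828125), (17.87628746032715, 14.979666709899902), 65.55604553222656) [0.5866236  0.15170016] [-0.12482062 -0.07756919] [0.04126748 0.03443872 0.04131104 0.03434879] [np.float64(24.69067853332531), np.float64(-65.68742479311726), np.float64(-155.43448648327643), np.float64(114.23908711986023)]
blob 193.5 ((233.26922607421875, 189.3461456298828), (11.371353149414062, 20.246557235717773), 33.690067291259766) [0.62558788 0.09413383] [-0.08256714 -0.13276647] [0.02630628 0.04677263 0.02638027 0.04672601] [np.float64(56.155620110538656), np.float64(-33.65176337646061), np.float64(-123.94520784194333), np.float64(146.25775549550494)]
knob ((190.7941131591797, 244.08824157714844), 5.8655242919921875) 71.0
[0.50216283 0.18739712 0.058     ] [-0.2112185 -0.046856 ]
```

```bash
cat >> meas.py <<'E'
P=pt(f,202.7,208.7,.058);print("pivot",P,loc(P),"r",np.linalg.norm(K[:2]-P[:2]),"lever ang jig deg",np.degrees(np.arctan2(*(loc(K)-loc(P))[::-1])))
cm=loc(pt(f,207,206.5,.034));print("disc",cm, cm-loc(P))
# tray
m=((S<30)&(V>118)).astype(np.uint8);m[:185]=0;m[270:]=0;m[:,:80]=0;m[:,155:]=0
m=cv2.morphologyEx(m,cv2.MORPH_CLOSE,np.ones((5,5)))
c=max(cv2.findContours(m,0,1)[0],key=cv2.contourArea);rc=cv2.minAreaRect(c);print("tray px",rc)
q=np.array([pt(f,*p,.045)[:2] for p in cv2.boxPoints(rc)]);print(q,q.mean(0),loc(q.mean(0)),np.linalg.norm(q-np.roll(q,1,0),axis=1),[np.degrees(np.arctan2(*(q[i]-q[i-1])[::-1])) for i in range(4)])
for n,(u,v,z) in dict(jar=(397,241,.12),scr_handle=(258,267,.012),scrtip=(197,264,.012),scrend=(277,267,.012),tub=(254,122,.075),bush=(197,172,.065)).items():p=pt(f,u,v,z);print(n,p,loc(p))
E
python3 meas.py|tail -18
python3 - <<'E'
from h import *
f=load("top0");cv2.imwrite("pics/crop3.png",cv2.resize(f["pixels"][185:275,170:290,::-1],None,fx=6,fy=6,interpolation=cv2.INTER_NEAREST))
E
```

```text
0.042 [ 0.60310755 -0.07654443] [-0.09506068 -0.30446488] [0.099306   0.13066067 0.09948752 0.12975279] [np.float64(9.058609098050168), np.float64(-80.74417847781955), np.float64(-171.46397559190518), np.float64(99.17887414287985)]
blob 173.0 ((208.2842559814453, 206.3253173828125), (17.87628746032715, 14.979666709899902), 65.55604553222656) [0.5866236  0.15170016] [-0.12482062 -0.07756919] [0.04126748 0.03443872 0.04131104 0.03434879] [np.float64(24.69067853332531), np.float64(-65.68742479311726), np.float64(-155.43448648327643), np.float64(114.23908711986023)]
blob 193.5 ((233.26922607421875, 189.3461456298828), (11.371353149414062, 20.246557235717773), 33.690067291259766) [0.62558788 0.09413383] [-0.08256714 -0.13276647] [0.02630628 0.04677263 0.02638027 0.04672601] [np.float64(56.155620110538656), np.float64(-33.65176337646061), np.float64(-123.94520784194333), np.float64(146.25775549550494)]
knob ((190.7941131591797, 244.08824157714844), 5.8655242919921875) 71.0
[0.50216283 0.18739712 0.058     ] [-0.2112185 -0.046856 ]
pivot [0.58096425 0.16123988 0.058     ] [-0.1310264  -0.06
[... 268 characters left out ...]
06  0.40109133]
 [0.59898981 0.27858422]
 [0.44977687 0.30214503]] [0.53500914 0.35129673] [-0.18798148  0.11867951] [0.12303409 0.15128023 0.12437265 0.15106162] [np.float64(80.15233977282028), np.float64(-8.467206125684644), np.float64(-99.93624856630082), np.float64(171.02704758510214)]
jar [ 0.51175944 -0.25141901  0.12      ] [-0.17606033 -0.48436667]
scr_handle [0.44440515 0.03779584 0.012     ] [-0.26015797 -0.19956952]
scrtip [0.45198778 0.18079612 0.012     ] [-0.26092348 -0.05637039]
scrend [ 0.44421074 -0.00674655  0.012     ] [-0.25775574 -0.24404751]
tub [0.77370891 0.04517518 0.075     ] [ 0.06815578 -0.17300815]
bush [0.66307882 0.17339961 0.065     ] [-0.04976021 -0.05145018]
```

View pics/crop3.png

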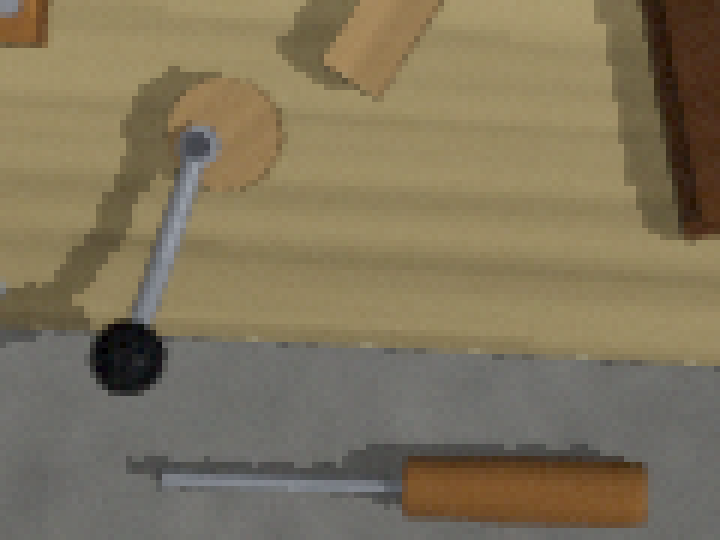

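```bash
cat >> h.py <<'E'
C=np.array([0.7158,0.2219]);YAW=-.0583
ex=np.array([np.cos(YAW),np.sin(YAW)]);ey=np.array([-np.sin(YAW),np.cos(YAW)])
def w(x,y): return C+ex*x+ey*y
def loc(P):
    q=np.asarray(P)[:2]-C;return np.array([q@ex,q@ey])
def rot(deg):
    a=np.radians(deg);return R.from_matrix(np.array([[np.cos(a),0,-np.sin(a)],[np.sin(a),0,np.cos(a)],[0,-1,0]]))
def plan(*way):
    from bench import r
    o=r.get_obs();R0=R.from_rotvec(o["orientation"]);p0=o["tcp_pos"]
    x=R0.as_matrix()[:,0];print("t %.2f"%o["clock"],"tcp",p0.round(4),"loc",loc(p0).round(4),"yaw %.1f"%np.degrees(np.arctan2(x[1],x[0])),"F",o["contact_force"].round(1),"w %.4f"%o["grip_width"],"q",o["joints"].round(2))
    for (X,Y,Z,D) in way:
        s=R0.inv().apply(np.array([X,Y,Z])-p0)/.3;t=(R0.inv()*rot(D)).as_rotvec()/(np.pi/2)
        print((X,Y,Z,D),"xyz",s.round(4).tolist(),"rot",t.round(4).tolist())
E
python3 -c "
from h import *
plan((.4,-.3,.38,0),(.6256,.0941,.36,56.3))"
```

```text
t 0.10 tcp [ 0.2102 -0.6412  0.4038] loc [-0.4544 -0.8911] yaw -71.8 F [ 0.3  0.6 -0.3] w 0.0854 q [ 1.15  0.48  0.02  1.56 -0.01  1.11 -0.08]
(0.4, -0.3, 0.38, 0) xyz [-0.8834, 0.0807, 0.9554] rot [-0.0006, -0.7983, -0.0009]
(0.6256, 0.0941, 0.36, 56.3) xyz [-1.8973, 0.1489, 2.0793] rot [-0.0011, -1.4239, -0.0007]
```

>>> step_arm --xyz '[[-0.22, 0.02, 0.24], [-0.44, 0.04, 0.48], [-0.66, 0.06, 0.72], [-0.88, 0.08, 0.96], [-0.88, 0.08, 0.96], [-0.88, 0.08, 0.96], [-0.88, 0.08, 0.96], [-0.88, 0.08, 0.96], [-0.88, 0.08, 0.96]]' --rotation '[[0, -0.1, 0], [0, -0.2, 0], [0, -0.3, 0], [0, -0.4, 0], [0, -0.5, 0], [0, -0.6, 0], [0, -0.7, 0], [0, -0.8, 0], [0, -0.8, 0]]' --grip 0.4

```text
clock: 1.23
tcp_pos: [0.4015, -0.3004, 0.38]
orientation: [-1.569, -0.0, 0.002]
contact_force: [-0.9, -0.3, 0.0]
grip_width: 0.0512
```

```bash
python3 -c "
from h import *
plan((.6256,.0941,.36,56.3),(.6256,.0941,.3,56.3))"
```

```text
t 1.23 tcp [ 0.4015 -0.3004  0.38  ] loc [-0.2833 -0.5397] yaw 0.1 F [-0.9 -0.3  0. ] w 0.0512 q [ 0.84  0.25 -0.37  1.97  0.11  0.95  0.42]
(0.6256, 0.0941, 0.36, 56.3) xyz [0.7491, 0.0682, 1.3137] rot [-0.0015, -0.6246, -0.0001]
(0.6256, 0.0941, 0.3, 56.3) xyz [0.7494, 0.2682, 1.3133] rot [-0.0015, -0.6246, -0.0001]
```

>>> step_arm --xyz '[[0.12, 0.01, 0.2], [0.24, 0.02, 0.4], [0.36, 0.03, 0.6], [0.48, 0.04, 0.8], [0.6, 0.07, 1.0], [0.6, 0.07, 1.0], [0.6, 0.07, 1.0]]' --rotation '[[0, -0.1, 0], [0, -0.2, 0], [0, -0.3, 0], [0, -0.4, 0], [0, -0.5, 0], [0, -0.6, 0], [0, -0.62, 0]]'

```text
clock: 2.1
tcp_pos: [0.5817, 0.0029, 0.3588]
orientation: [-1.428, -0.763, 0.762]
contact_force: [-0.5, -0.4, 0.2]
grip_width: 0.0516
```

```bash
python3 -c "
from h import *
plan((.6256,.0941,.25,56.3),(.6256,.0941,.194,56.3))"
```

```text
t 2.10 tcp [0.5817 0.0029 0.3588] loc [-0.1211 -0.2264] yaw 56.1 F [-0.5 -0.4  0.2] w 0.0516 q [ 0.4   0.45 -0.66  1.79  0.32  1.01  0.59]
(0.6256, 0.0941, 0.25, 56.3) xyz [0.3328, 0.3638, 0.0471] rot [-0.0023, -0.0027, 0.0017]
(0.6256, 0.0941, 0.194, 56.3) xyz [0.3323, 0.5505, 0.0464] rot [-0.0023, -0.0027, 0.0017]
```

>>> step_arm --xyz '[[0.17, 0.12, 0.025], [0.333, 0.24, 0.047], [0.333, 0.36, 0.047], [0.333, 0.43, 0.047], [0.333, 0.49, 0.047], [0.333, 0.55, 0.047], [0.333, 0.55, 0.047], [0.333, 0.55, 0.047]]' --rotation '[[0, 0, 0], [0, 0, 0], [0, 0, 0], [0, 0, 0], [0, 0, 0], [0, 0, 0], [0, 0, 0], [0, 0, 0]]'

```text
clock: 3.1
tcp_pos: [0.6259, 0.0943, 0.1949]
orientation: [-1.429, -0.763, 0.76]
contact_force: [-0.7, 0.2, 0.7]
grip_width: 0.0513
```

>>> step_arm --xyz '[[0, 0, 0], [0, 0, 0], [0, 0, 0], [0, 0, 0], [0, 0, 0], [0, 0, 0]]' --rotation '[[0, 0, 0], [0, 0, 0], [0, 0, 0], [0, 0, 0], [0, 0, 0], [0, 0, 0]]' --grip 1 --force 30

```text
clock: 3.85
tcp_pos: [0.6265, 0.0946, 0.1961]
orientation: [-1.429, -0.765, 0.759]
contact_force: [0.0, -0.3, 7.0]
grip_width: 0.0251
```

```bash
python3 -c "
from h import *
plan((.6256,.0941,.3,56.3),(.55,.345,.3,56.3),(.54,.35,.225,56.3))
from bench import r
f=r.grab_frame('scene');cv2.imwrite('pics/s1.png',cv2.resize(f['pixels'][100:290,130:400,::-1],None,fx=2.8,fy=2.8))"
```

```text
t 3.85 tcp [0.6265 0.0946 0.1961] loc [-0.0817 -0.1323] yaw 56.0 F [ 0.  -0.3  7. ] w 0.0251 q [ 0.15  0.73 -0.56  1.77  0.51  0.79  0.32]
(0.6256, 0.0941, 0.3, 56.3) xyz [-0.0012, -0.3464, 0.0021] rot [-0.0008, -0.003, 0.0031]
(0.55, 0.345, 0.3, 56.3) xyz [0.5516, -0.3429, 0.6783] rot [-0.0008, -0.003, 0.0031]
(0.54, 0.35, 0.225, 56.3) xyz [0.5456, -0.0928, 0.715] rot [-0.0008, -0.003, 0.0031]
```

View pics/s1.png

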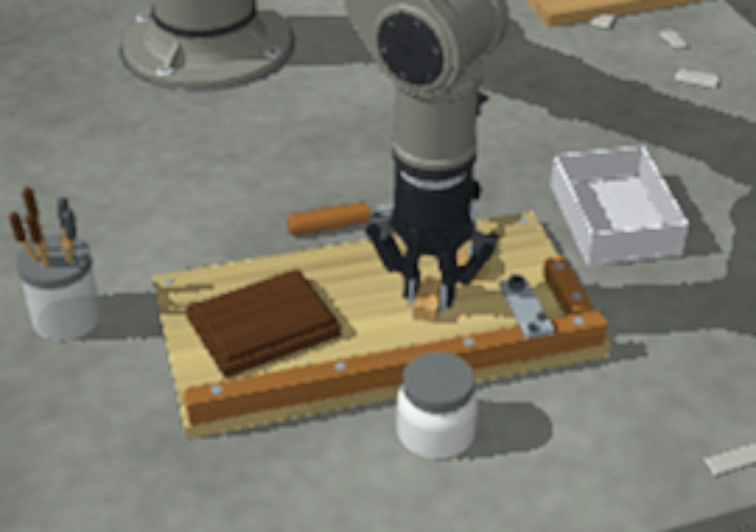

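>>> step_arm --xyz '[[0, -0.15, 0], [0, -0.3, 0], [0.1, -0.34, 0.14], [0.2, -0.34, 0.28], [0.3, -0.34, 0.42], [0.4, -0.34, 0.56], [0.545, -0.34, 0.71], [0.545, -0.26, 0.73], [0.545, -0.13, 0.73], [0.545, -0.02, 0.73], [0.545, -0.02, 0.73], [0.545, -0.02, 0.73]]' --rotation '[[0, 0, 0], [0, 0, 0], [0, 0, 0], [0, 0, 0], [0, 0, 0], [0, 0, 0], [0, 0, 0], [0, 0, 0], [0, 0, 0], [0, 0, 0], [0, 0, 0], [0, 0, 0]]'

```text
clock: 5.4
tcp_pos: [0.5365, 0.353, 0.2044]
orientation: [-1.429, -0.766, 0.758]
contact_force: [-0.3, 0.2, 0.1]
grip_width: 0.0254
```

```bash
python3 -c "
from h import *
plan((.535,.351,.22,56.3))
from bench import r
f=r.grab_frame('scene');cv2.imwrite('pics/s2.png',cv2.resize(f['pixels'][100:290,130:400,::-1],None,fx=2.8,fy=2.8))"
```

```text
t 5.40 tcp [0.5365 0.353  0.2044] loc [-0.1866  0.1204] yaw 56.0 F [-0.3  0.2  0.1] w 0.0254 q [-0.27  0.73 -0.58  1.74  0.52  0.82 -0.12]
(0.535, 0.351, 0.22, 56.3) xyz [-0.0079, -0.0522, 0.0007] rot [-0.0007, -0.003, 0.004]
```

View pics/s2.png

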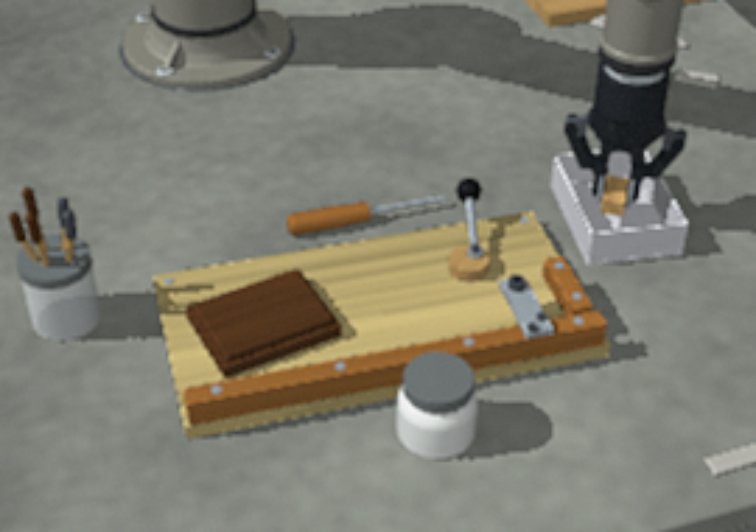

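>>> step_arm --xyz '[[0, 0.05, 0], [0, 0.05, 0], [0, 0.05, 0]]' --rotation '[[0, 0, 0], [0, 0, 0], [0, 0, 0]]'

```text
clock: 5.82
tcp_pos: [0.5368, 0.3532, 0.19]
orientation: [-1.429, -0.767, 0.757]
contact_force: [0.6, -0.6, 0.0]
grip_width: 0.0251
```

>>> step_arm --xyz '[[0, 0, 0], [0, 0, 0], [0, 0, 0], [0, -0.1, 0], [0, -0.25, 0], [0, -0.4, 0], [0, -0.4, 0]]' --rotation '[[0, 0, 0], [0, 0, 0], [0, 0, 0], [0, 0, 0], [0, 0, 0], [0, 0, 0], [0, 0, 0]]' --grip 0.45

```text
clock: 6.7
tcp_pos: [0.5372, 0.3536, 0.3142]
orientation: [-1.428, -0.773, 0.751]
contact_force: [0.7, 0.6, -0.7]
grip_width: 0.047
```

```bash
python3 -c "
from h import *
P=np.array([.5810,.1612]);K=np.array([.5022,.1874])
d=K-P;print('lever world deg',np.degrees(np.arctan2(d[1],d[0])))
# tool x tangential
plan((*K,.30,70),(*K,.30,-110),(*K,.225,70))
from bench import r
f=r.grab_frame('scene');cv2.imwrite('pics/s3.png',cv2.resize(f['pixels'][100:290,130:400,::-1],None,fx=2.8,fy=2.8))"
```

```text
lever world deg 161.608688472154
t 6.70 tcp [0.5372 0.3536 0.3142] loc [-0.186   0.1211] yaw 56.0 F [ 0.7  0.6 -0.7] w 0.0470 q [-0.21  0.6  -0.66  1.69  0.43  0.99 -0.04]
(np.float64(0.5022), np.float64(0.1874), 0.3, 70) xyz [-0.5251, 0.0403, -0.2129] rot [0.0023, -0.1554, 0.0089]
(np.float64(0.5022), np.float64(0.1874), 0.3, -110) xyz [-0.5251, 0.0403, -0.2129] rot [-0.013, 1.8446, 0.0034]
(np.float64(0.5022), np.float64(0.1874), 0.225, 70) xyz [-0.5287, 0.2903, -0.2124] rot [0.0023, -0.1554, 0.0089]
```

View pics/s3.png

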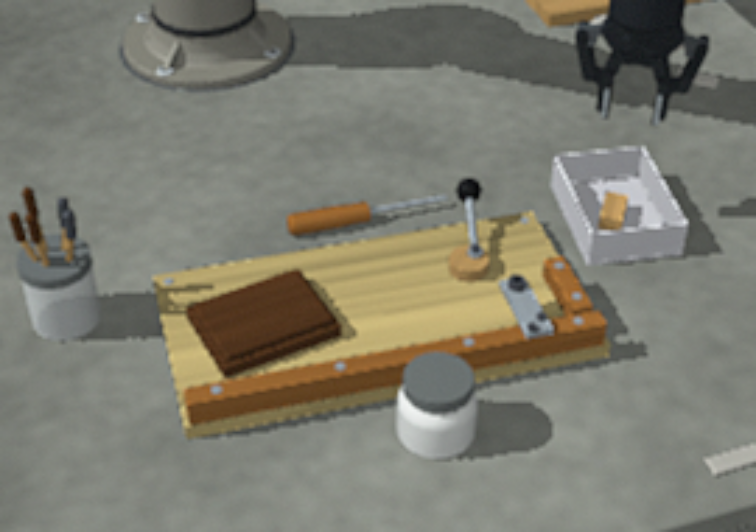

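>>> step_arm --xyz '[[-0.18, 0.03, -0.07], [-0.36, 0.03, -0.14], [-0.525, 0.04, -0.213], [-0.525, 0.13, -0.213], [-0.525, 0.22, -0.213], [-0.525, 0.28, -0.213], [-0.527, 0.325, -0.213], [-0.527, 0.325, -0.213], [-0.527, 0.325, -0.213]]' --rotation '[[0, -0.1, 0], [0, -0.17, 0.005], [0.002, -0.17, 0.009], [0.002, -0.17, 0.009], [0.002, -0.17, 0.009], [0.002, -0.17, 0.009], [0.002, -0.17, 0.009], [0.002, -0.17, 0.009], [0.002, -0.17, 0.009]]'

```text
clock: 7.88
tcp_pos: [0.5022, 0.1872, 0.2133]
orientation: [-1.347, -0.964, 0.968]
contact_force: [-0.5, -0.6, 0.1]
grip_width: 0.0468
```

>>> step_arm --xyz '[[0, 0, 0], [0, 0, 0], [0, 0, 0]]' --rotation '[[0, 0, 0], [0, 0, 0], [0, 0, 0]]' --grip 0.62

```text
clock: 8.25
tcp_pos: [0.5023, 0.1872, 0.2136]
orientation: [-1.347, -0.964, 0.968]
contact_force: [-0.3, 0.8, 0.2]
grip_width: 0.0325
```

```bash
python3 -c "
from h import *
P=np.array([.5810,.1612])
def a(d): return (*(P+.082*np.array([np.cos(np.radians(d)),np.sin(np.radians(d))])).round(4),.215,d-90)
plan(*[a(d) for d in (150,140,130,120,112,106)])
from bench import r
f=r.grab_frame('scene');cv2.imwrite('pics/s4.png',cv2.resize(f['pixels'][100:290,130:400,::-1],None,fx=2.8,fy=2.8))"
```

```text
t 8.25 tcp [0.5023 0.1872 0.2136] loc [-0.2111 -0.0471] yaw 71.3 F [-0.3  0.8  0.2] w 0.0325 q [ 0.04  0.61 -0.65  1.99  0.55  0.73  0.29]
(np.float64(0.51), np.float64(0.2022), 0.215, 60) xyz [0.0555, -0.0049, -0.0083] rot [0.0001, 0.1259, -0.0016]
(np.float64(0.5182), np.float64(0.2139), 0.215, 50) xyz [0.1012, -0.005, -0.0217] rot [0.0002, 0.237, -0.0016]
(np.float64(0.5283), np.float64(0.224), 0.215, 40) xyz [0.1439, -0.0051, -0.0428] rot [0.0003, 0.3481, -0.0016]
(np.float64(0.54), np.float64(0.2322), 0.215, 30) xyz [0.1823, -0.0052, -0.071] rot [0.0005, 0.4592, -0.0016]
(np.float64(0.5503), np.float64(0.2372), 0.215, 22) xyz [0.2091, -0.0053, -0.0982] rot [0.0006, 0.5481, -0.0016]
(np.float64(0.5584), np.float64(0.24), 0.215, 16) xyz [0.2266, -0.0053, -0.1208] rot [0.0007, 0.6148, -0.0016]
```

View pics/s4.png

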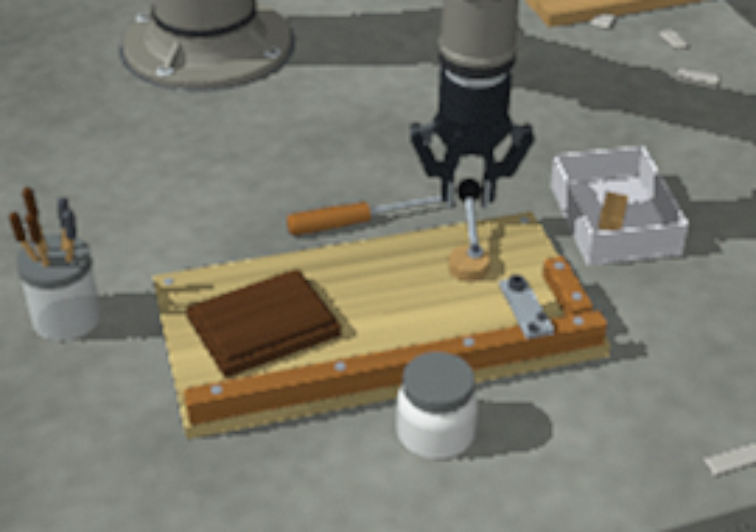

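Knob sits between the fingers (around 468,188). Swing clockwise to open.

>>> step_arm --xyz '[[0.028, 0, -0.003], [0.055, 0, -0.008], [0.08, 0, -0.015], [0.101, 0, -0.022], [0.123, 0, -0.032], [0.144, 0, -0.043], [0.164, 0, -0.057], [0.182, 0, -0.071], [0.196, 0, -0.085], [0.209, 0, -0.098], [0.209, 0, -0.098]]' --rotation '[[0, 0.063, 0], [0, 0.126, 0], [0, 0.18, 0], [0, 0.237, 0], [0, 0.292, 0], [0, 0.348, 0], [0, 0.4, 0], [0, 0.459, 0], [0, 0.5, 0], [0, 0.548, 0], [0, 0.548, 0]]'

```text
clock: 9.68
tcp_pos: [0.5465, 0.2357, 0.2118]
orientation: [-1.557, -0.291, 0.312]
contact_force: [-13.3, -5.9, 8.9]
grip_width: 0.0325
```

```bash
python3 -c "
from h import *
P=np.array([.5810,.1612])
def a(d): return (*(P+.082*np.array([np.cos(np.radians(d)),np.sin(np.radians(d))])).round(4),.215,d-90)
plan(*[a(d) for d in (106,102,98)])"
```

```text
t 9.68 tcp [0.5465 0.2357 0.2118] loc [-0.1698  0.0039] yaw 22.0 F [-13.3  -5.9   8.9] w 0.0325 q [-0.18  0.63 -0.44  1.86  0.38  0.75 -0.45]
(np.float64(0.5584), np.float64(0.24), 0.215, 16) xyz [0.042, -0.0111, -0.0017] rot [0.0034, 0.0667, -0.0089]
(np.float64(0.564), np.float64(0.2414), 0.215, 12) xyz [0.061, -0.0114, -0.0043] rot [0.0037, 0.1111, -0.0088]
(np.float64(0.5696), np.float64(0.2424), 0.215, 8) xyz [0.0796, -0.0116, -0.0082] rot [0.004, 0.1555, -0.0087]
```

>>> step_arm --xyz '[[-0.012, 0, 0], [-0.012, 0, 0], [-0.012, 0, 0]]' --rotation '[[0, 0, 0], [0, 0, 0], [0, 0, 0]]' --grip 0.45

```text
clock: 10.05
tcp_pos: [0.5436, 0.2345, 0.2121]
orientation: [-1.556, -0.292, 0.311]
contact_force: [0.5, -0.7, -0.9]
grip_width: 0.0467
```

>>> step_arm --xyz '[[0, -0.12, 0], [0, -0.25, 0], [0, -0.25, 0]]' --rotation '[[0, 0, 0], [0, 0, 0], [0, 0, 0]]' --grip 0.2

```text
clock: 10.42
tcp_pos: [0.5459, 0.2361, 0.2905]
orientation: [-1.555, -0.297, 0.305]
contact_force: [-0.1, 0.5, 0.1]
grip_width: 0.0684
```

```bash
python3 -c "
from h import *
plan((*w(-.182,-.305),.28,86.65),(*w(-.182,-.305),.19,86.65))
from bench import r
f=r.grab_frame('top');cv2.imwrite('pics/t5.png',cv2.resize(f['pixels'][95:285,80:365,::-1],None,fx=2.8,fy=2.8,interpolation=cv2.INTER_CUBIC))
f=r.grab_frame('scene');cv2.imwrite('pics/s5.png',cv2.resize(f['pixels'][100:290,130:400,::-1],None,fx=2.8,fy=2.8))"
```

```text
t 10.43 tcp [0.5459 0.2361 0.2905] loc [-0.1705  0.0043] yaw 22.0 F [-0.1  0.5  0.1] w 0.0684 q [-0.14  0.52 -0.49  1.82  0.31  0.88 -0.4 ]
(np.float64(0.5163377825758826), np.float64(-0.07197722575976201), 0.28, 86.65) xyz [-0.4753, 0.0413, -0.9155] rot [-0.0001, -0.7187, -0.0047]
(np.float64(0.5163377825758826), np.float64(-0.07197722575976201), 0.19, 86.65) xyz [-0.4735, 0.3413, -0.9144] rot [-0.0001, -0.7187, -0.0047]
```

View pics/s5.png

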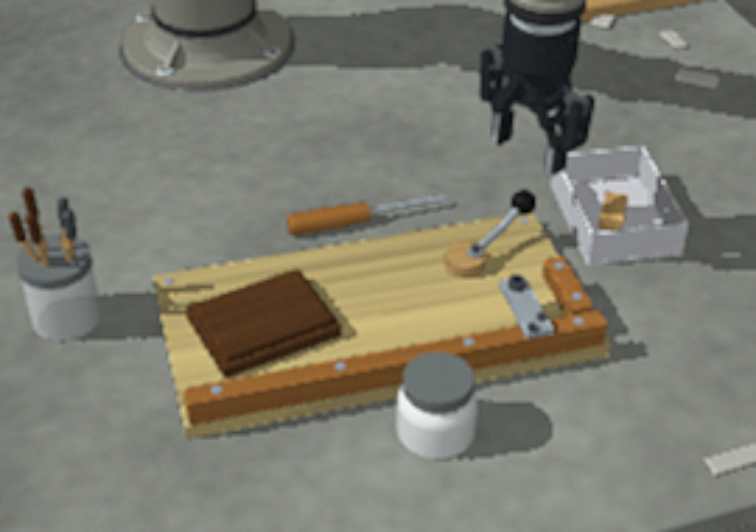

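View pics/t5.png

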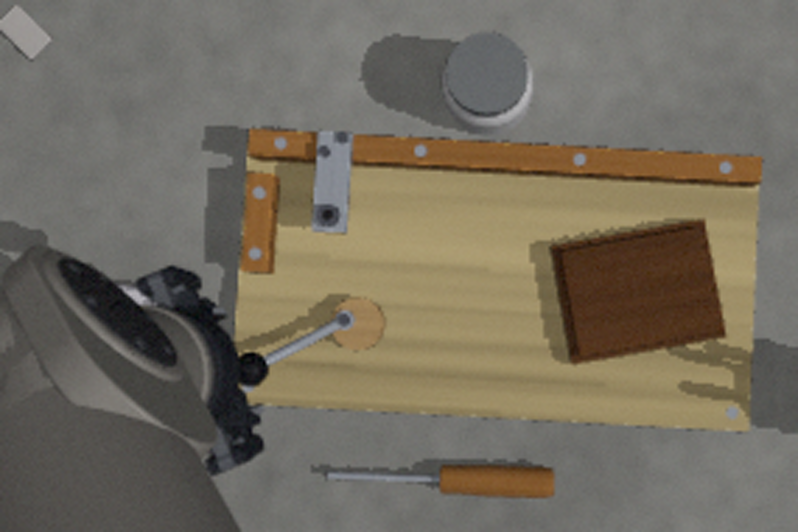

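>>> step_arm --xyz '[[-0.09, 0.02, -0.18], [-0.18, 0.02, -0.36], [-0.27, 0.03, -0.54], [-0.36, 0.04, -0.72], [-0.475, 0.04, -0.915], [-0.475, 0.04, -0.915], [-0.475, 0.14, -0.915], [-0.474, 0.24, -0.914], [-0.474, 0.3, -0.914], [-0.474, 0.345, -0.914], [-0.474, 0.345, -0.914], [-0.474, 0.345, -0.914]]' --rotation '[[0, -0.1, 0], [0, -0.2, 0], [0, -0.3, 0], [0, -0.4, 0], [0, -0.5, -0.002], [0, -0.6, -0.005], [0, -0.719, -0.005], [0, -0.719, -0.005], [0, -0.719, -0.005], [0, -0.719, -0.005], [0, -0.719, -0.005], [0, -0.719, -0.005]]' --grip 0

```text
clock: 12.02
tcp_pos: [0.5148, -0.073, 0.1874]
orientation: [-1.235, -1.162, 1.17]
contact_force: [0.3, -0.1, 0.7]
grip_width: 0.0857
```

```bash
python3 -c "
from h import *
plan((*w(-.145,-.305),.187,86.65),(*w(-.112,-.305),.187,86.65))
from bench import r
f=r.grab_frame('scene');cv2.imwrite('pics/s6.png',cv2.resize(f['pixels'][100:290,130:400,::-1],None,fx=2.8,fy=2.8))"
```

```text
t 12.03 tcp [ 0.5148 -0.073   0.1874] loc [-0.1834 -0.3062] yaw 86.7 F [ 0.3 -0.1  0.7] w 0.0857 q [ 0.51  0.62 -0.61  2.04  0.59  0.66  1.01]
(np.float64(0.553274920918897), np.float64(-0.074133104009807), 0.187, 86.65) xyz [0.0038, 0.0008, -0.1281] rot [-0.0024, 0.0005, -0.0018]
(np.float64(0.5862188551167206), np.float64(-0.07605591434092823), 0.187, 86.65) xyz [0.0037, 0.0004, -0.2381] rot [-0.0024, 0.0005, -0.0018]
```

View pics/s6.png

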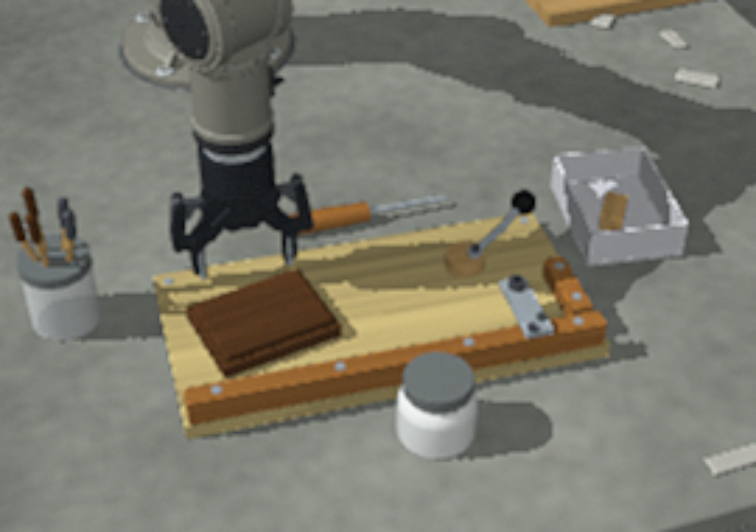

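>>> step_arm --xyz '[[0, 0, -0.03], [0, 0, -0.06], [0.002, 0, -0.09], [0.004, 0, -0.115], [0.004, 0, -0.14], [0.004, 0, -0.16], [0.004, 0, -0.18], [0.004, 0, -0.2], [0.004, 0, -0.21], [0.004, 0, -0.21]]' --rotation '[[0, 0, 0], [0, 0, 0], [0, 0, 0], [0, 0, 0], [0, 0, 0], [0, 0, 0], [0, 0, 0], [0, 0, 0], [0, 0, 0], [0, 0, 0]]'

```text
clock: 13.32
tcp_pos: [0.5782, -0.0756, 0.1874]
orientation: [-1.236, -1.163, 1.17]
contact_force: [-0.2, -0.3, -0.0]
grip_width: 0.0854
```

```bash
python3 -c "
from h import *
plan((*w(-.112,-.305),.187,86.65))
from bench import r
f=r.grab_frame('scene');cv2.imwrite('pics/s7.png',cv2.resize(f['pixels'][170:270,170:300,::-1],None,fx=5,fy=5,interpolation=cv2.INTER_CUBIC))"
```

```text
t 13.32 tcp [ 0.5782 -0.0756  0.1874] loc [-0.12  -0.305] yaw 86.7 F [-0.2 -0.3 -0. ] w 0.0854 q [ 0.48  0.7  -0.61  1.89  0.58  0.74  1.05]
(np.float64(0.5862188551167206), np.float64(-0.07605591434092823), 0.187, 86.65) xyz [0.0001, 0.0012, -0.0267] rot [-0.0017, 0.0003, -0.0018]
```

View pics/s7.png

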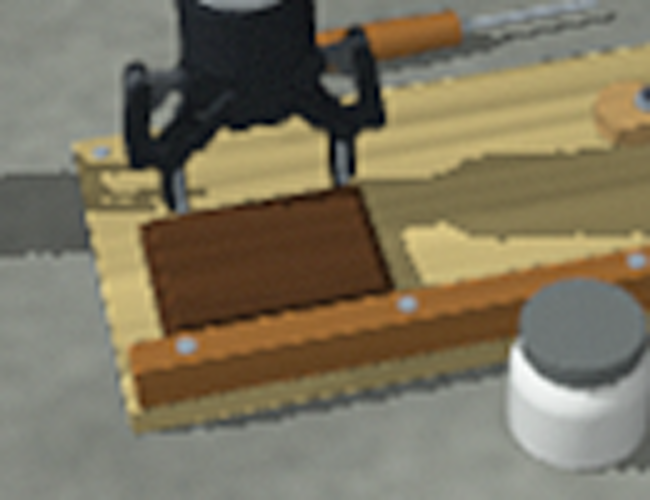

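>>> step_arm --xyz '[[0, 0, -0.01], [0, 0, -0.02], [0, 0, -0.027], [0, 0, -0.03], [0, 0, -0.03]]' --rotation '[[0, 0, 0], [0, 0, 0], [0, 0, 0], [0, 0, 0], [0, 0, 0]]'

```text
clock: 14.0
tcp_pos: [0.5856, -0.0759, 0.187]
orientation: [-1.233, -1.16, 1.172]
contact_force: [-7.3, 0.1, 4.1]
grip_width: 0.0854
```

>>> step_arm --xyz '[[0, 0, 0.04], [0, -0.1, 0.07], [0, -0.25, 0.07], [0, -0.35, 0.07], [0, -0.35, 0.07]]' --rotation '[[0, 0, 0], [0, 0, 0], [0, 0, 0], [0, 0, 0], [0, 0, 0]]' --grip 0.36

```text
clock: 14.62
tcp_pos: [0.5663, -0.0742, 0.2948]
orientation: [-1.238, -1.163, 1.17]
contact_force: [-0.5, 0.0, -0.6]
grip_width: 0.0545
```

```bash
python3 -c "
from h import *
from bench import r
f=r.grab_frame('scene');pickle.dump(f,open('pics/s8.pkl','wb'));cv2.imwrite('pics/s8.png',cv2.resize(f['pixels'][170:270,170:300,::-1],None,fx=6,fy=6,interpolation=cv2.INTER_CUBIC))
plan((*w(-.055,-.39),.29,-3.35),(*w(-.055,-.39),.29,176.65))
"
```

```text
t 14.68 tcp [ 0.5656 -0.0744  0.2931] loc [-0.1327 -0.3046] yaw 86.7 F [-0.1 -0.1  0.1] w 0.0547 q [ 0.56  0.54 -0.71  1.87  0.45  0.9   1.15]
(np.float64(0.6381693209085584), np.float64(-0.1642327202708955), 0.29, -3.35) xyz [-0.2847, 0.0103, -0.259] rot [-0.0001, 1.0002, -0.0043]
(np.float64(0.6381693209085584), np.float64(-0.1642327202708955), 0.29, 176.65) xyz [-0.2847, 0.0103, -0.259] rot [-0.0043, -0.9998, 0.0001]
```

View pics/s8.png

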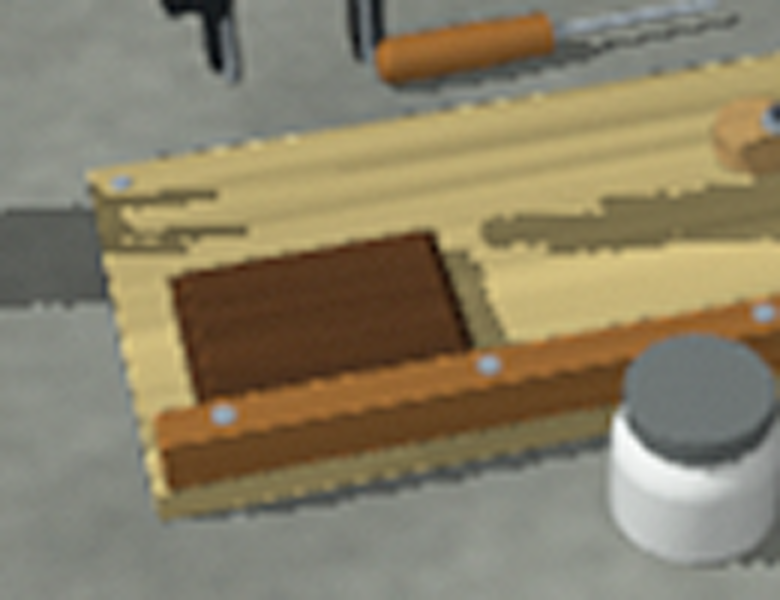

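```bash
python3 -c "
from h import *
f=load('s8')
for a,b in((172,280),(200,405),(432,233),(470,345)):
    print(loc(pt(f,170+a/6,170+b/6,.040)))
"
```

```text
[-0.09169556 -0.37629035]
[-0.00803407 -0.37699077]
[-0.09180514 -0.25124317]
[-0.01352683 -0.25177698]
```

>>> step_arm --xyz '[[0, 0, -0.13], [0, 0.01, -0.26], [-0.11, 0.01, -0.26], [-0.22, 0.01, -0.26], [-0.335, 0.01, -0.26], [-0.335, 0.01, -0.26], [-0.335, 0.01, -0.26], [-0.335, 0.01, -0.26], [-0.335, 0.01, -0.26], [-0.335, 0.01, -0.26]]' --rotation '[[0, 0.11, 0], [0, 0.22, 0], [0, 0.33, 0], [0, 0.44, 0], [0, 0.55, 0], [0, 0.66, 0], [0, 0.77, 0], [0, 0.88, 0], [0, 1.0, -0.004], [0, 1.0, -0.004]]'

```text
clock: 15.92
tcp_pos: [0.6371, -0.1792, 0.2887]
orientation: [-1.571, 0.046, -0.042]
contact_force: [0.2, 0.5, 0.0]
grip_width: 0.0547
```

```bash
python3 -c "
from h import *
plan((*w(-.055,-.405),.195,-3.35))
"
```

```text
t 15.93 tcp [ 0.6371 -0.1792  0.2887] loc [-0.0552 -0.405 ] yaw -3.2 F [0.2 0.5 0. ] w 0.0547 q [ 0.39  0.59 -0.3   1.67  0.21  0.92 -0.05]
(np.float64(0.6372953162125942), np.float64(-0.17920723581536077), 0.195, -3.35) xyz [0.0014, 0.3124, 0.0001] rot [0.0005, 0.0013, -0.0015]
```

>>> step_arm --xyz '[[0, 0.1, 0], [0, 0.2, 0], [0, 0.28, 0], [0, 0.312, 0], [0, 0.312, 0], [0, 0.312, 0]]' --rotation '[[0, 0, 0], [0, 0, 0], [0, 0, 0], [0, 0, 0], [0, 0, 0], [0, 0, 0]]'

```text
clock: 16.68
tcp_pos: [0.6374, -0.1793, 0.1961]
orientation: [-1.571, 0.044, -0.043]
contact_force: [0.4, 0.5, 0.9]
grip_width: 0.055
```

```bash
python3 -c "
from h import *
plan((*w(-.055,-.25),.193,-3.35),(*w(-.055,-.16),.193,-3.35),(*w(-.055,-.14),.193,-3.35))
from bench import r
f=r.grab_frame('scene');cv2.imwrite('pics/s9.png',cv2.resize(f['pixels'][150:270,140:300,::-1],None,fx=4.5,fy=4.5,interpolation=cv2.INTER_CUBIC))
"
```

```text
t 16.68 tcp [ 0.6374 -0.1793  0.1961] loc [-0.0549 -0.4051] yaw -3.2 F [0.4 0.5 0.9] w 0.0550 q [ 0.37  0.71 -0.27  1.71  0.26  0.76 -0.08]
(np.float64(0.6463266980708908), np.float64(-0.02447057518921944), 0.193, -3.35) xyz [0.0012, 0.0097, 0.5169] rot [0.0006, 0.0019, -0.0005]
(np.float64(0.6515707262466759), np.float64(0.06537651807757228), 0.193, -3.35) xyz [0.0021, 0.0094, 0.8169] rot [0.0006, 0.0019, -0.0005]
(np.float64(0.6527360658412948), np.float64(0.08534253880352599), 0.193, -3.35) xyz [0.0023, 0.0093, 0.8836] rot [0.0006, 0.0019, -0.0005]
```

View pics/s9.png

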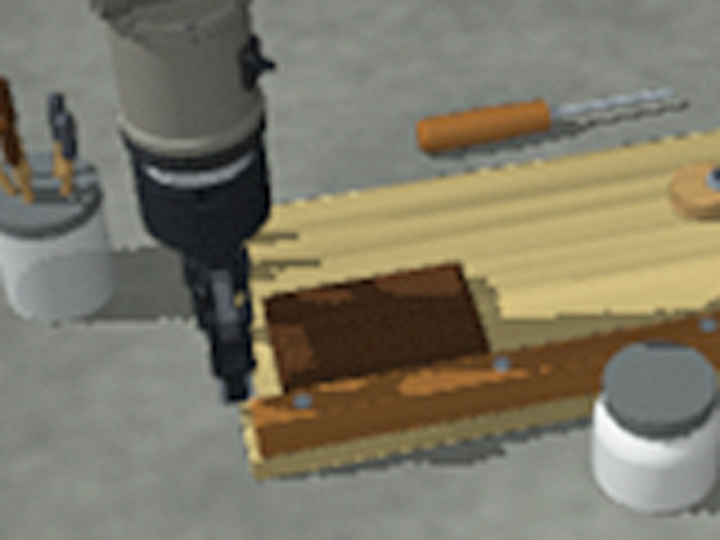

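>>> step_arm --xyz '[[0, 0.01, 0.04], [0, 0.01, 0.08], [0, 0.01, 0.12], [0, 0.01, 0.16], [0, 0.01, 0.2], [0, 0.01, 0.25], [0, 0.01, 0.3], [0.001, 0.01, 0.35], [0.001, 0.01, 0.4], [0.001, 0.01, 0.45], [0.001, 0.01, 0.5], [0.001, 0.01, 0.52]]' --rotation '[[0, 0.002, 0], [0, 0.002, 0], [0, 0.002, 0], [0, 0.002, 0], [0, 0.002, 0], [0, 0.002, 0], [0, 0.002, 0], [0, 0.002, 0], [0, 0.002, 0], [0, 0.002, 0], [0, 0.002, 0], [0, 0.002, 0]]'

```text
clock: 18.23
tcp_pos: [0.6464, -0.0218, 0.1931]
orientation: [-1.571, 0.045, -0.044]
contact_force: [-0.3, -2.1, 1.0]
grip_width: 0.0547
```

```bash
python3 -c "
from h import *
plan((*w(-.055,-.16),.193,-3.35),(*w(-.055,-.14),.193,-3.35))
from bench import r
f=r.grab_frame('scene');cv2.imwrite('pics/s10.png',cv2.resize(f['pixels'][150:270,200:360,::-1],None,fx=4.5,fy=4.5,interpolation=cv2.INTER_CUBIC))
"
```

```text
t 18.23 tcp [ 0.6464 -0.0218  0.1931] loc [-0.0551 -0.2473] yaw -3.3 F [-0.3 -2.1  1. ] w 0.0547 q [ 0.13  0.69 -0.27  1.75  0.26  0.73 -0.33]
(np.float64(0.6515707262466759), np.float64(0.06537651807757228), 0.193, -3.35) xyz [0.0007, 0.0001, 0.2909] rot [0.0002, 0.0008, -0.0004]
(np.float64(0.6527360658412948), np.float64(0.08534253880352599), 0.193, -3.35) xyz [0.0008, 0.0001, 0.3576] rot [0.0002, 0.0008, -0.0004]
```

View pics/s10.png

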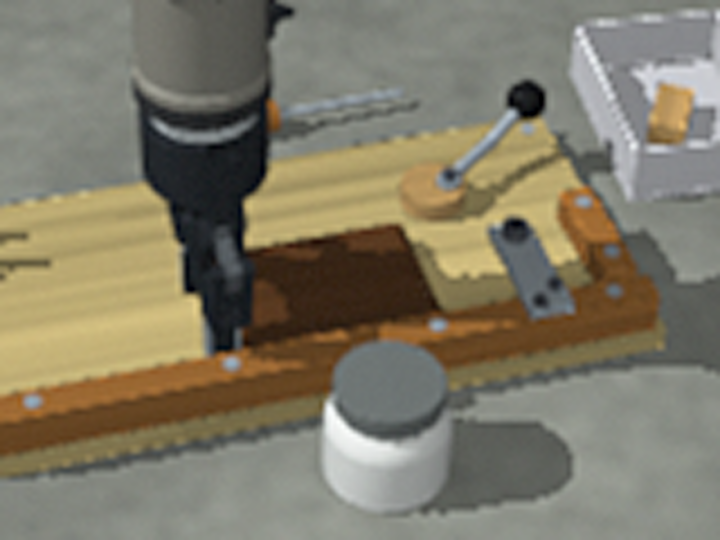

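>>> step_arm --xyz '[[0, 0, 0.04], [0, 0, 0.08], [0, 0, 0.12], [0, 0, 0.16], [0, 0, 0.2], [0, 0, 0.24], [0, 0, 0.28], [0, 0, 0.3], [0, 0, 0.31], [0, 0, 0.31]]' --rotation '[[0, 0.001, 0], [0, 0.001, 0], [0, 0.001, 0], [0, 0.001, 0], [0, 0.001, 0], [0, 0.001, 0], [0, 0.001, 0], [0, 0.001, 0], [0, 0.001, 0], [0, 0.001, 0]]'

```text
clock: 19.52
tcp_pos: [0.6517, 0.0716, 0.1931]
orientation: [-1.57, 0.046, -0.046]
contact_force: [0.2, -1.0, 0.0]
grip_width: 0.0546
```

```bash
python3 -c "
from h import *
plan((*w(-.055,-.142),.193,-3.35))
from bench import r
f=r.grab_frame('scene');cv2.imwrite('pics/s11.png',cv2.resize(f['pixels'][150:270,200:360,::-1],None,fx=4.5,fy=4.5,interpolation=cv2.INTER_CUBIC))
"
```

```text
t 19.52 tcp [0.6517 0.0716 0.1931] loc [-0.0552 -0.1538] yaw -3.4 F [ 0.2 -1.   0. ] w 0.0546 q [-0.01  0.71 -0.27  1.73  0.26  0.74 -0.47]
(np.float64(0.652619531881833), np.float64(0.08334593673093063), 0.193, -3.35) xyz [0.0007, 0.0004, 0.0393] rot [-0.0002, -0.0, -0.0003]
```

View pics/s11.png

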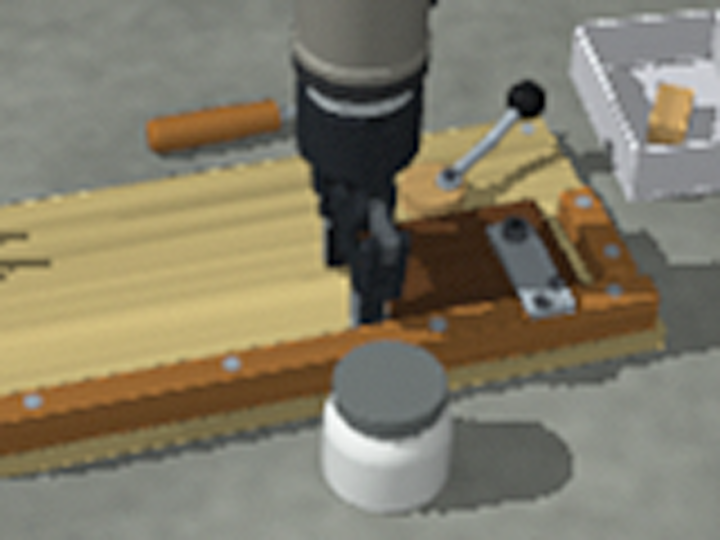

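About 13 mm gap to the stop is left; finish slowly.

>>> step_arm --xyz '[[0, 0, 0.015], [0, 0, 0.025], [0, 0, 0.033], [0, 0, 0.038], [0, 0, 0.038]]' --rotation '[[0, 0, 0], [0, 0, 0], [0, 0, 0], [0, 0, 0], [0, 0, 0]]'

```text
clock: 20.2
tcp_pos: [0.6524, 0.0831, 0.1932]
orientation: [-1.57, 0.046, -0.046]
contact_force: [-0.4, -0.7, -0.2]
grip_width: 0.0546
```

>>> step_arm --xyz '[[0, 0, 0.006], [0, 0, 0.01], [0, 0, 0.012], [0, 0, 0.012]]' --rotation '[[0, 0, 0], [0, 0, 0], [0, 0, 0], [0, 0, 0]]'

```text
clock: 20.7
tcp_pos: [0.6526, 0.0854, 0.1931]
orientation: [-1.572, 0.047, -0.046]
contact_force: [-1.3, -5.5, 2.0]
grip_width: 0.0546
```

>>> step_arm --xyz '[[0, 0, 0.006], [0, 0, 0.009], [0, 0, 0.009]]' --rotation '[[0, 0, 0], [0, 0, 0], [0, 0, 0]]'

```text
clock: 21.08
tcp_pos: [0.6528, 0.0859, 0.1931]
orientation: [-1.575, 0.049, -0.047]
contact_force: [-1.5, -7.1, 2.8]
grip_width: 0.0547
```

```bash
python3 -c "
from h import *
plan((*w(-.055,-.165),.193,-3.35),(*w(-.055,-.165),.3,-3.35))
from bench import r
f=r.grab_frame('scene');cv2.imwrite('pics/s12.png',cv2.resize(f['pixels'][170:260,260:360,::-1],None,fx=6.5,fy=6.5,interpolation=cv2.INTER_CUBIC))
"
```

```text
t 21.07 tcp [0.6528 0.0859 0.1931] loc [-0.055  -0.1394] yaw -3.5 F [-1.5 -7.1  2.8] w 0.0547 q [-0.04  0.71 -0.27  1.72  0.26  0.75 -0.49]
(np.float64(0.6512793913480212), np.float64(0.06038501289608386), 0.193, -3.35) xyz [0.0001, 0.0008, -0.0853] rot [0.0029, -0.0014, -0.0009]
(np.float64(0.6512793913480212), np.float64(0.06038501289608386), 0.3, -3.35) xyz [-0.0004, -0.3559, -0.0869] rot [0.0029, -0.0014, -0.0009]
```

View pics/s12.png

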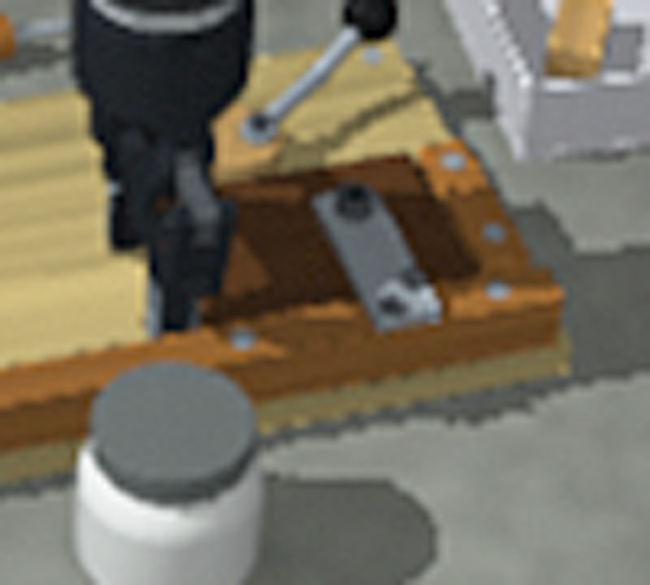

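>>> step_arm --xyz '[[0, 0, -0.05], [0, -0.08, -0.09], [0, -0.22, -0.09], [0, -0.36, -0.09], [0, -0.36, -0.2], [0, -0.36, -0.4], [0, -0.36, -0.5], [0, -0.36, -0.5]]' --rotation '[[0, 0, 0], [0, 0, 0], [0, 0, 0], [0, 0, 0], [0, 0, 0], [0, 0, 0], [0, 0, 0], [0, 0, 0]]'

```text
clock: 22.12
tcp_pos: [0.6437, -0.0675, 0.3035]
orientation: [-1.576, 0.052, -0.053]
contact_force: [-0.9, 1.4, 0.5]
grip_width: 0.0547
```

```bash
cat > chk.py <<'E'
from h import *
from bench import r
import sys
n=sys.argv[1]
f=r.grab_frame('top');pickle.dump(f,open(f'pics/{n}.pkl','wb'))
cv2.imwrite(f'pics/{n}.png',cv2.resize(f['pixels'][130:280,80:290,::-1],None,fx=3.8,fy=3.8,interpolation=cv2.INTER_CUBIC))
hsv=cv2.cvtColor(f['pixels'],cv2.COLOR_RGB2HSV);S,V=hsv[...,1].astype(int),hsv[...,2].astype(int)
k=((V<45)&(S<90)).astype(np.uint8);k[:200]=0;k[256:]=0;k[:,:150]=0;k[:,250:]=0
for c in cv2.findContours(k,0,1)[0]:
    a=cv2.contourArea(c)
    if 40<a<120:
        q=cv2.minEnclosingCircle(c);K=pt(f,*q[0],.058);d=loc(K)-np.array([-.131,-.0684]);print('knob',q,K,'r',np.linalg.norm(d),'ang world',np.degrees(np.arctan2(d[1],d[0])+YAW)%360)
E
python3 chk.py t13
python3 -c "
from h import *
plan((.5465,.2357,.29,22))"
```

```text
knob ((168.76866149902344, 226.51492309570312), 5.791689872741699) [0.54144266 0.23698159 0.058     ] r 0.08545827464254041 ang world 117.6014857358825
t 22.18 tcp [ 0.6439 -0.0647  0.3034] loc [-0.0551 -0.2903] yaw -3.6 F [ 0.5  0.7 -0.1] w 0.0546 q [ 0.21  0.55 -0.29  1.7   0.19  0.92 -0.22]
(0.5465, 0.2357, 0.29, 22) xyz [-0.3875, 0.0404, 0.979] rot [0.0027, -0.2848, -0.0002]
```

View pics/t13.png

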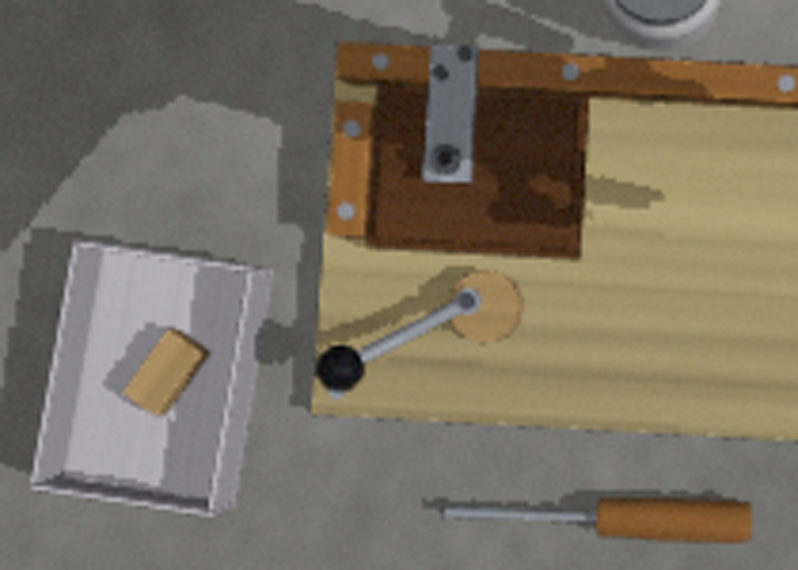

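>>> step_arm --xyz '[[-0.07, 0, 0.19], [-0.15, 0, 0.38], [-0.23, 0, 0.57], [-0.31, 0.02, 0.76], [-0.398, 0.04, 0.978], [-0.398, 0.12, 0.978], [-0.398, 0.2, 0.978], [-0.397, 0.26, 0.98], [-0.397, 0.295, 0.98], [-0.397, 0.295, 0.98], [-0.397, 0.295, 0.98]]' --rotation '[[0, -0.1, 0], [0, -0.2, 0], [0.002, -0.3, 0], [0.003, -0.3, 0], [0.003, -0.3, 0], [0.003, -0.3, 0], [0.003, -0.3, 0], [0.003, -0.3, 0], [0.003, -0.3, 0], [0.003, -0.3, 0], [0.003, -0.3, 0]]' --grip 0.45

```text
clock: 23.55
tcp_pos: [0.5441, 0.236, 0.2143]
orientation: [-1.546, -0.32, 0.319]
contact_force: [0.0, -0.3, 0.0]
grip_width: 0.0469
```

>>> step_arm --xyz '[[0, 0, 0], [0, 0, 0], [0, 0, 0]]' --rotation '[[0, 0, 0], [0, 0, 0], [0, 0, 0]]' --grip 0.62

```text
clock: 23.92
tcp_pos: [0.5436, 0.2358, 0.2145]
orientation: [-1.547, -0.319, 0.32]
contact_force: [-3.9, -1.0, 2.8]
grip_width: 0.0325
```

```bash
python3 -c "
from h import *
P=np.array([.5810,.1612])
def a(d): return (*(P+.082*np.array([np.cos(np.radians(d)),np.sin(np.radians(d))])).round(4),.215,d-90)
plan(*[a(d) for d in range(120,185,8)])
from bench import r
f=r.grab_frame('scene');cv2.imwrite('pics/s14.png',cv2.resize(f['pixels'][100:290,130:400,::-1],None,fx=2.8,fy=2.8))"
```

```text
t 23.93 tcp [0.5436 0.2358 0.2145] loc [-0.1727  0.0038] yaw 23.3 F [-3.9 -1.   2.8] w 0.0325 q [-0.2   0.62 -0.41  1.87  0.36  0.72 -0.41]
(np.float64(0.54), np.float64(0.2322), 0.215, 30) xyz [-0.0159, -0.0018, -0.0061] rot [-0.0003, -0.0739, -0.0001]
(np.float64(0.5305), np.float64(0.2258), 0.215, 38) xyz [-0.0534, -0.0018, -0.0131] rot [-0.0003, -0.1628, -0.0]
(np.float64(0.522), np.float64(0.2182), 0.215, 46) xyz [-0.0894, -0.0018, -0.0251] rot [-0.0003, -0.2517, -0.0]
(np.float64(0.5147), np.float64(0.2094), 0.215, 54) xyz [-0.1234, -0.0018, -0.0424] rot [-0.0003, -0.3406, 0.0]
(np.float64(0.5086), np.float64(0.1997), 0.215, 62) xyz [-0.1549, -0.0018, -0.064] rot [-0.0003, -0.4295, 0.0]
(np.float64(0.5039), np.float64(0.1892), 0.215, 70) xyz [-0.1831, -0.0018, -0.09] rot [-0.0003, -0.5184, 0.0]
(np.float64(0.5008), np.float64(0.1782), 0.215, 78) xyz [-0.2072, -0.0019, -0.1195] rot [-0.0003, -0.6073, 0.0001]
(np.float64(0.4992), np.float64(0.1669), 0.215, 86) xyz [-0.227, -0.0019, -0.152] rot [-0.0003, -0.6962, 0.0001]
(np.float64(0.4992), np.float64(0.1555), 0.215, 94) xyz [-0.242, -0.0019, -0.1869] rot [-0.0003, -0.785, 0.0001]
```

View pics/s14.png

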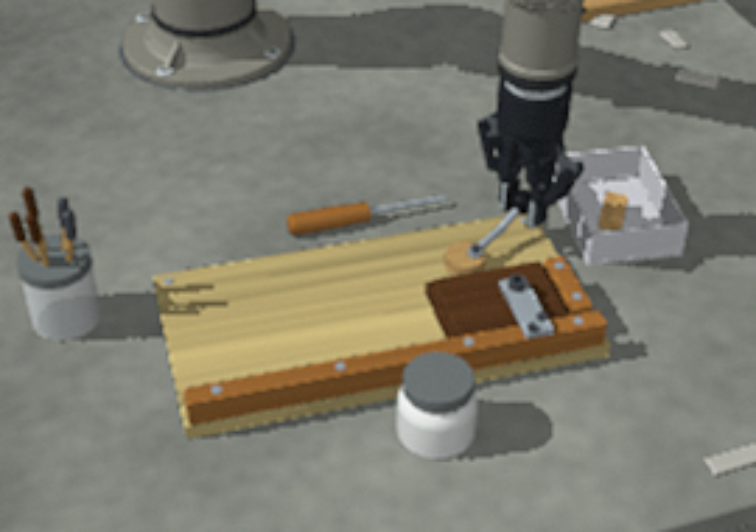

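>>> step_arm --xyz '[[-0.016, 0, -0.006], [-0.035, 0, -0.01], [-0.053, 0, -0.013], [-0.071, 0, -0.019], [-0.089, 0, -0.025], [-0.106, 0, -0.034], [-0.123, 0, -0.042], [-0.139, 0, -0.053], [-0.155, 0, -0.064], [-0.169, 0, -0.077], [-0.183, 0, -0.09], [-0.195, 0, -0.105], [-0.207, 0, -0.12], [-0.217, 0, -0.136], [-0.227, 0, -0.152], [-0.235, 0, -0.169], [-0.242, 0, -0.187], [-0.242, 0, -0.187]]' --rotation '[[0, -0.074, 0], [0, -0.12, 0], [0, -0.163, 0], [0, -0.21, 0], [0, -0.252, 0], [0, -0.3, 0], [0, -0.341, 0], [0, -0.385, 0], [0, -0.43, 0], [0, -0.475, 0], [0, -0.518, 0], [0, -0.563, 0], [0, -0.607, 0], [0, -0.652, 0], [0, -0.696, 0], [0, -0.74, 0], [0, -0.785, 0], [0, -0.785, 0]]'

```text
clock: 26.22
tcp_pos: [0.5002, 0.1555, 0.2147]
orientation: [-1.176, -1.261, 1.257]
contact_force: [-0.4, 1.4, -0.4]
grip_width: 0.0323
```

```bash
python3 -c "
from h import *
P=np.array([.5810,.1612])
def a(d): return (*(P+.082*np.array([np.cos(np.radians(d)),np.sin(np.radians(d))])).round(4),.215,d-90)
plan(*[a(d) for d in (192,200,206,212,216,220,224)])
from bench import r
f=r.grab_frame('scene');cv2.imwrite('pics/s15.png',cv2.resize(f['pixels'][100:290,130:400,::-1],None,fx=2.8,fy=2.8))"
```

```text
t 26.23 tcp [0.5002 0.1555 0.2147] loc [-0.2114 -0.0788] yaw 93.9 F [-0.4  1.4 -0.4] w 0.0323 q [ 0.14  0.61 -0.72  2.02  0.6   0.73  0.69]
(np.float64(0.5008), np.float64(0.1442), 0.215, 102) xyz [-0.0378, -0.0011, 0.0004] rot [0.0012, -0.09, 0.0011]
(np.float64(0.5039), np.float64(0.1332), 0.215, 110) xyz [-0.075, -0.0011, -0.0074] rot [0.0012, -0.1788, 0.001]
(np.float64(0.5073), np.float64(0.1253), 0.215, 116) xyz [-0.1021, -0.0011, -0.0169] rot [0.0013, -0.2455, 0.0009]
(np.float64(0.5115), np.float64(0.1177), 0.215, 122) xyz [-0.1283, -0.0012, -0.0291] rot [0.0014, -0.3122, 0.0009]
(np.float64(0.5147), np.float64(0.113), 0.215, 126) xyz [-0.1447, -0.0012, -0.0387] rot [0.0014, -0.3566, 0.0008]
(np.float64(0.5182), np.float64(0.1085), 0.215, 130) xyz [-0.1604, -0.0012, -0.0493] rot [0.0014, -0.4011, 0.0008]
(np.float64(0.522), np.float64(0.1042), 0.215, 134) xyz [-0.1756, -0.0012, -0.061] rot [0.0015, -0.4455, 0.0007]
```

View pics/s15.png

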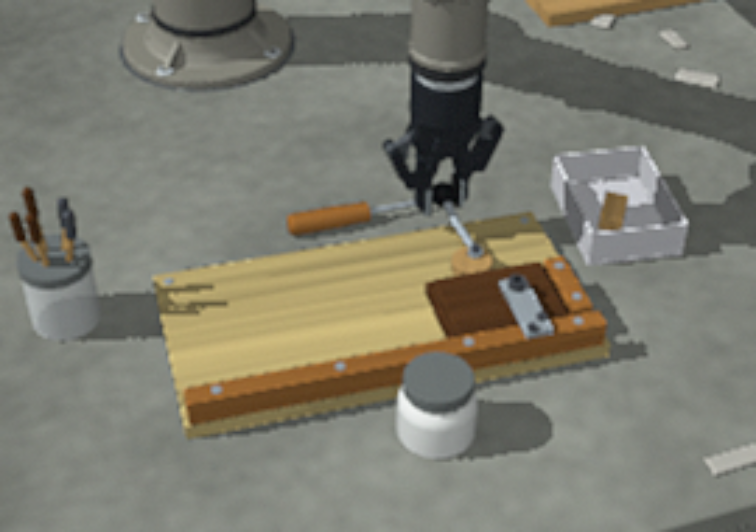

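>>> step_arm --xyz '[[-0.019, 0, 0], [-0.038, 0, 0], [-0.057, 0, -0.003], [-0.075, 0, -0.007], [-0.089, 0, -0.012], [-0.102, 0, -0.017], [-0.115, 0, -0.023], [-0.128, 0, -0.029], [-0.145, 0, -0.039], [-0.145, 0, -0.039]]' --rotation '[[0, -0.045, 0], [0, -0.09, 0], [0, -0.135, 0], [0, -0.179, 0], [0, -0.21, 0], [0, -0.245, 0], [0, -0.28, 0], [0, -0.312, 0], [0, -0.357, 0], [0, -0.357, 0]]'

```text
clock: 27.52
tcp_pos: [0.5133, 0.1181, 0.2149]
orientation: [-0.836, -1.666, 1.647]
contact_force: [-3.0, 12.9, -3.3]
grip_width: 0.0325
```

```bash
python3 -c "
from h import *
P=np.array([.5810,.1612])
def a(d): return (*(P+.082*np.array([np.cos(np.radians(d)),np.sin(np.radians(d))])).round(4),.215,d-90)
plan(*[a(d) for d in (220,224,228)])"
```

```text
t 27.52 tcp [0.5133 0.1181 0.2149] loc [-0.1961 -0.1154] yaw 126.2 F [-3.  12.9 -3.3] w 0.0325 q [ 0.31  0.66 -0.85  2.01  0.69  0.78  1.26]
(np.float64(0.5182), np.float64(0.1085), 0.215, 130) xyz [-0.0355, -0.0008, 0.0059] rot [0.0049, -0.0418, 0.0052]
(np.float64(0.522), np.float64(0.1042), 0.215, 134) xyz [-0.0546, -0.0009, 0.0041] rot [0.0051, -0.0862, 0.0051]
(np.float64(0.5261), np.float64(0.1003), 0.215, 138) xyz [-0.0731, -0.001, 0.0008] rot [0.0052, -0.1306, 0.0049]
```

>>> step_arm --xyz '[[-0.02, 0, 0.004], [-0.035, 0, 0.005], [-0.045, 0, 0.005], [-0.045, 0, 0.005], [-0.045, 0, 0.005]]' --rotation '[[0, -0.02, 0], [0, -0.042, 0], [0, -0.06, 0], [0, -0.06, 0], [0, -0.06, 0]]'

```text
clock: 28.15
tcp_pos: [0.5176, 0.1121, 0.2148]
orientation: [-0.759, -1.738, 1.704]
contact_force: [-6.8, 15.1, -2.8]
grip_width: 0.0324
```

```bash
python3 -c "
from h import *
P=np.array([.5810,.1612])
def a(d): return (*(P+.082*np.array([np.cos(np.radians(d)),np.sin(np.radians(d))])).round(4),.215,d-90)
plan(*[a(d) for d in (220,224,228)])
from bench import r
d=r.get_obs()['tcp_pos'][:2]-P;print(np.degrees(np.arctan2(d[1],d[0]))%360)"
```

```text
t 28.15 tcp [0.5176 0.1121 0.2148] loc [-0.1915 -0.1211] yaw 131.9 F [-6.8 15.1 -2.8] w 0.0324 q [ 0.35  0.68 -0.87  2.    0.7   0.79  1.36]
(np.float64(0.5182), np.float64(0.1085), 0.215, 130) xyz [-0.0104, -0.001, 0.0066] rot [0.008, 0.021, 0.0108]
(np.float64(0.522), np.float64(0.1042), 0.215, 134) xyz [-0.0295, -0.0013, 0.0067] rot [0.0084, -0.0234, 0.0105]
(np.float64(0.5261), np.float64(0.1003), 0.215, 138) xyz [-0.0483, -0.0016, 0.0052] rot [0.0087, -0.0679, 0.0102]
217.7287892931244
```

>>> step_arm --xyz '[[-0.02, 0, 0.006], [-0.035, 0, 0.006], [-0.035, 0, 0.006], [-0.035, 0, 0.006]]' --rotation '[[0, -0.01, 0], [0, -0.023, 0], [0, -0.023, 0], [0, -0.023, 0]]'

```text
clock: 28.65
tcp_pos: [0.5202, 0.1087, 0.2145]
orientation: [-0.721, -1.769, 1.722]
contact_force: [-10.2, 14.8, -0.9]
grip_width: 0.0325
```

>>> step_arm --xyz '[[0.01, 0, 0], [0.015, 0, 0], [0.015, 0, 0]]' --rotation '[[0, 0, 0], [0, 0, 0], [0, 0, 0]]' --grip 0.45

```text
clock: 29.02
tcp_pos: [0.5174, 0.1114, 0.2146]
orientation: [-0.723, -1.768, 1.722]
contact_force: [-0.2, -0.2, -0.5]
grip_width: 0.047
```

>>> step_arm --xyz '[[0, -0.12, 0], [0, -0.25, 0], [0, -0.37, 0], [0, -0.37, 0.15], [0, -0.37, 0.3], [0, -0.37, 0.3]]' --rotation '[[0, 0, 0], [0, 0, 0], [0, 0, 0], [0, 0, 0], [0, 0, 0], [0, 0, 0]]'

```text
clock: 29.78
tcp_pos: [0.4517, 0.0424, 0.3234]
orientation: [-0.726, -1.76, 1.722]
contact_force: [0.5, -0.8, -0.3]
grip_width: 0.0467
```

```bash
python3 chk.py t16
python3 -c "
from h import *
plan()
from bench import r
f=r.grab_frame('scene');pickle.dump(f,open('pics/s16.pkl','wb'));cv2.imwrite('pics/s16.png',cv2.resize(f['pixels'][140:270,130:390,::-1],None,fx=3,fy=3,interpolation=cv2.INTER_CUBIC))"
```

```text
knob ((223.8225860595703, 237.43548583984375), 5.855494022369385) [0.51661542 0.11368924 0.058     ] r 0.08007560393672292 ang world 216.4369643525211
t 29.82 tcp [0.4531 0.0438 0.3241] loc [-0.2519 -0.1931] yaw 133.9 F [-0.6 -0.2  0.1] w 0.0469 q [ 0.7   0.43 -1.1   2.09  0.46  0.9   1.67]
```

View pics/t16.png

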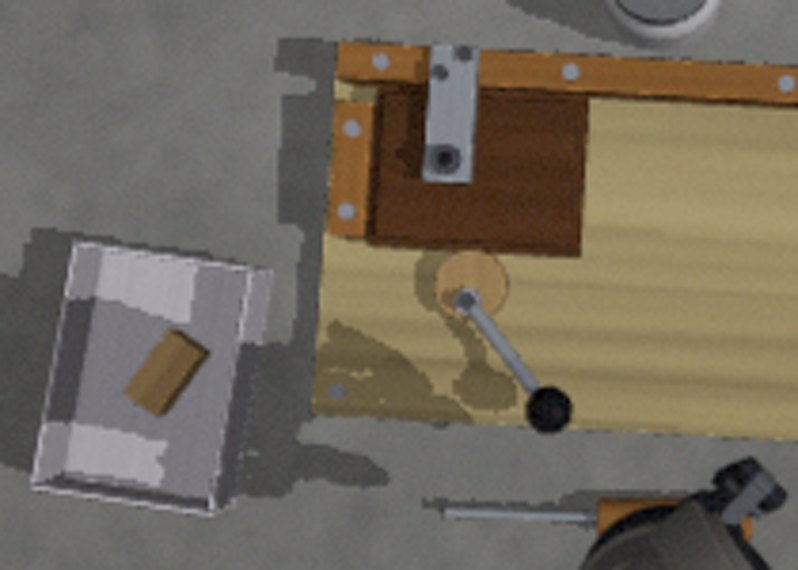

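View pics/s16.png

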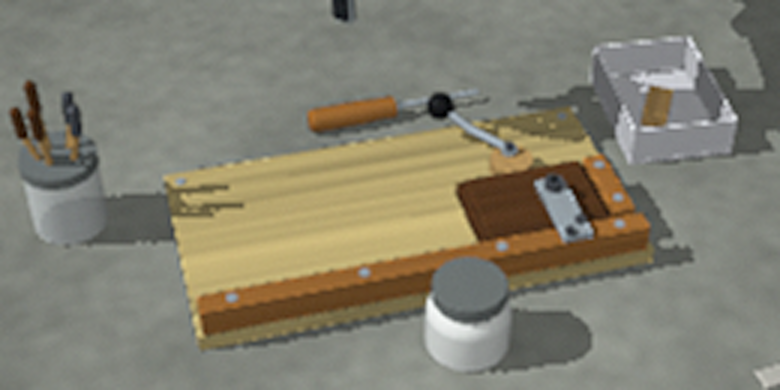

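Run:
```python
from h import *
f=load('t16');hsv=cv2.cvtColor(f['pixels'],cv2.COLOR_RGB2HSV);H,S,V=[hsv[...,i].astype(int) for i in range(3)]
m=((V<115)&(S>110)).astype(np.uint8)
m=cv2.morphologyEx(m,cv2.MORPH_OPEN,np.ones((3,3)))
R_=np.array([pt(f,np.where(m[v,205:250])[0].max()+205.5,v,.034)[:2] for v in range(162,192)],np.float32)
B=np.array([pt(f,u,np.where(m[150:203,u])[0].max()+150.5,.034)[:2] for u in list(range(182,194))+list(range(216,230))],np.float32)
for n,P in(("rear",R_),("side",B)):
    q=np.array([loc(p) for p in P],np.float32);l=cv2.fitLine(q,cv2.DIST_HUBER,0,.01,.01).ravel();print(n,np.median(q,0),"ang",np.degrees(np.arctan2(l[1],l[0])))
c0=load('top0')
```

```text
rear [-0.05268646 -0.13095647] ang 0.26263002
side [-0.1008198  -0.09489003] ang 89.58557
```

```bash
python3 -c "
from bench import r
print(r.hand_in(), r.get_obs()['clock'])"
```

```text
the job is handed in; nothing more can be done
the job is handed in; nothing more can be done
```

The blank is home against the fence and end stop and locked by the cam, and the offcut is in the scrap tray. I handed the job in at about 30 s of the 70 s allowed; the hand-in reports no verdict.

**What I did:**
- I gripped the offcut and released it in the tray.
- I swung the part-closed cam lever open until it met its stop.
- I squared the blank against the fence with the open fingers and slid it along to the end stop, where contact read about 7 N.
- I then swung the lever closed.

**Last checks (top and scene pictures):**

| Check | Measured | Target |
|---|---|---|
| Blank rear edge, y | -131 mm | -130 mm |
| Blank side edge, x | -100.8 mm | -100 mm |
| Squareness | within about 0.4° | within 1.4° |
| Cam lever | about 1.72 rad from the open stop | above 1.5 rad |

- **Offcut:** it lies inside the tray.
- **Bystanders:** the jar, tub and screwdriver look unmoved. This was by eye only, and in the final top picture the arm partly hid the screwdriver's handle.

**Disagreements:**
- The two edge fits tilt in opposite senses by 0.3 to 0.4°, and both edges sit about 1 mm off nominal. The calibration is only good to about 2 mm, and no gap shows at the stop.
- The cam came out slightly short of the nominal 1.8 rad. The gripper's own position at the end suggested about 1.8.

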